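# Hang the screw caddies in balance, pack the mallet and snap the case shut

## Robot

A 7-joint arm with a two-finger parallel gripper is mounted at the origin on the work surface. World frame = base frame: x ahead of the robot, y to its left, z up, the work surface at z = 0. Lengths are in m, angles in degrees, forces in N, time in s.
With the tool pointing down it reaches from about 0.425 to 0.875 m from the base axis. Payload 4.7 kg.
Tool frame: the origin (TCP) lies midway between the tips of the shut fingers; the grasp point (between the pads) lies env.grip_point_offset behind it (env.grip_point_offset is the distance from the TCP to the grasp point, in m); z points along the fingers, y is the line along which they close (so a half turn about z gives the same grasp; the last joint's range is limited). The gripper opens to 87 mm and grips with 3 to 60 N. Pads are 19 mm wide; open, the fingers measure 117 mm over their backs; the gripper's body (75 mm by 190 mm) begins 51 mm behind the grasp point.
Start: joints at [-66.343, 18.392, -4.016, 83.108, 1.295, 78.541, -3.26], TCP at [0.252, 0.599, 0.223] pointing down, gripper open.
Joint ranges: [-163.93, 163.93], [-17.29, 119.83], [-79.2, 71.16], [3.27, 140.29], [-89.18, 269.18], [5.43, 117.66], [-154.24, 154.24]. Speed limits (degrees/s): [147.25, 147.25, 180, 180, 180, 180, 180].

## Interface

Orientations are given as [roll, pitch, yaw] about the fixed x, y, z axes, in that order (R = Rz(yaw) Ry(pitch) Rx(roll)).
In Python, from cell import env gives the robot as it stands.
- The arm moves only by the shell command python3 -m creep 'ROWS' [FORCE]. ROWS is a JSON object of lists of equal length, an entry for each row: "translation": the shift along the tool's x, y, z in units of 0.08 m (1.0 is 0.08 m), a list of three; "turn": the turn, a rotation vector about the tool's x, y, z in units of 180 degrees (1.0 is 180 degrees), a list of three; "grip": the opening, from 0 (shut) to 1 (fully open). In form: {"translation": [[x, y, z], ...], "turn": [[ax, ay, az], ...], "grip": [grip, ...]}. A call has 1 to 5 rows; each row shifts and turns the commanded pose from where the row before left it, along the tool's axes as they then stand; what a row does not reach is not made up. A row lasts 1/8 s, in which the tool goes at most 62.5 mm and 10.7 degrees, less where a joint would pass 70% of its speed; a pose out of reach is approached as far as the arm can. A call with a number of a shift or a turn outside -1 to 1 is refused whole. A call with a gripper value outside its range is refused whole. The fingers move at their own pace and stop on an object; FORCE is the grip in N (left out, the last holds). Time passes only in rows, so rows that do not move let the fingers close. It gives the time, the measured TCP pose, the force, the opening and the grip force at its end, in the units of the state.
- env.get_obs(): the state, without advancing time (a new reading comes with each control period).
- env.read_camera(name): name is "scene" or "top"; returns a dict with "frame" (400x640x3 uint8, red, green, blue), "z_map" (400x640 float32, m along the optical axis (not along the pixel's ray), 0 where there is no reading), "K" (3x3 intrinsics, pixels), "rvec" (rotation vector, rad) and "tvec" (3), from world to camera coordinates, as OpenCV has them. Camera axes: x right, y down, z forward; pixel columns grow to the right and rows downward; lengths in m; the calibration is good to about 2 mm. A picture is of the moment at which its call begins.
- env.sign_off(): hands the job in; it is judged then, once.
The state is a dict: "time_s": time; "qpos": joint angles; "joint_velocities": joint speeds; "effort": joint torques, N m; "tool_pos": TCP position; "tool_rot": TCP orientation; "force": force on the tool from outside, world axes, zero at the start; "wrist_torque": the same for the moment, N m; "grip_width": finger opening in m; "grasp_force": force on a finger pad.
Only numpy, scipy, OpenCV 4.12 (cv2) and the standard library are available. Lean on these libraries where they do the work, as an engineer would, in place of code of your own. Each camera call takes 0.05 s, during which the arm holds its last target. There are 200 camera calls.

## Task

Put the shelf in order after the repair: hang all the screw caddies standing on the shelf by their bails on the two prongs of the swinging hanger, one left, one right in turn, so that one side never carries more than one caddy more than the other and the hanger never tips far. Lay the mallet in the open tool case, and only then shut the case's lid fully and press all four snap tabs on its rim down flush. Leave the other tools where they lie.

Things in the scene. Friction and masses are not known exactly. Their poses are not given: they have to be found in the camera images.
- caddy1_mid (a point): screw caddy, upright (2 to 4 present, all alike): light metal box 40 (own x) x 50 (own y) x 50 mm high, 0.17 kg, with a rigid arched 6 mm wire bail on top in own y-z plane, 48 mm wide outside. Opening under the bail 30 mm high, 36 mm wide, so a prong passes through along own x; bail top 36 mm above the box top. Point: centre of the box, 25 mm above its underside, 55 mm below the bail's inner top.
- caddy2_mid (a point): screw caddy, upright (2 to 4 present, all alike): light metal box 40 (own x) x 50 (own y) x 50 mm high, 0.17 kg, with a rigid arched 6 mm wire bail on top in own y-z plane, 48 mm wide outside. Opening under the bail 30 mm high, 36 mm wide, so a prong passes through along own x; bail top 36 mm above the box top. Point: centre of the box, 25 mm above its underside, 55 mm below the bail's inner top.
- caddy3_mid (a point): screw caddy, upright (2 to 4 present, all alike): light metal box 40 (own x) x 50 (own y) x 50 mm high, 0.17 kg, with a rigid arched 6 mm wire bail on top in own y-z plane, 48 mm wide outside. Opening under the bail 30 mm high, 36 mm wide, so a prong passes through along own x; bail top 36 mm above the box top. Point: centre of the box, 25 mm above its underside, 55 mm below the bail's inner top.
- caddy4_mid (a point): screw caddy, upright (2 to 4 present, all alike): light metal box 40 (own x) x 50 (own y) x 50 mm high, 0.17 kg, with a rigid arched 6 mm wire bail on top in own y-z plane, 48 mm wide outside. Opening under the bail 30 mm high, 36 mm wide, so a prong passes through along own x; bail top 36 mm above the box top. Point: centre of the box, 25 mm above its underside, 55 mm below the bail's inner top.
- bar (a joint): tip of the hanger frame (steel, 1.2 kg, 264 mm wide) about its pivot bolt, which is 245 mm up on a post behind it; rad, 0 = level, positive = left (+y) side up, stops at 0.40 either way. Swings freely, damped, and returns level when equally loaded. One caddy too many on a side tips it about 0.2, two 0.30 or more, which is too much. Pushing a prong up or down also tips it.
- prong_left (a point): left prong: straight round rod, 8 mm thick, sticking out level from the hanger's upper rail towards the robot (own -x), 110 mm left of the pivot. Point: on the rod's axis, 77 mm out from the rail and about 205 mm above the shelf when level. 59 mm further out it ends in a tip turned up to 12 mm above the axis. Own z is up when the bar is level.
- prong_right (a point): right prong, like the left one, 110 mm right of the pivot. Each prong has room for two caddies one behind the other: centres about 23 mm towards the rail (own +x) and 23 mm towards the tip (own -x) of this point.
- mallet_grip (a point): wooden mallet lying on the shelf, 0.30 kg, 193 mm long. Point: on the axis of the round handle (24 mm thick), 25 mm above what it lies on. The head, a block 46 (own x) x 80 (own y) x 50 mm high, begins 37 mm from the point along own +x and ends at 83 mm; the handle runs on to 110 mm along own -x. Centre of mass about 48 mm along own +x.
- case_in (a point): grey plastic tool case, fixed, open on top: outside 180 (own x) x 240 (own y) x 70 mm high, walls and floor 5 mm. Point: centre of its inner floor. The lid is hinged along the top of the far wall (own +x, 90 mm from the centre, 70 mm above the shelf) and stands open at the start.
- lid (a joint): angle of the case's lid, rad: 0 = shut on the rim, 1.57 = upright, 1.85 = stop; stiff hinge, the lid stays where it is left; about 4 N at the free edge moves it.
- lid_edge (a point): middle of the lid's free edge, on its outer (upper when shut) face, 180 mm from the hinge line; the lid is a flat plate 180 x 240 x 10 mm. Upper face 80 mm above the shelf when shut. Own axes turn with the lid; shut, they are the case's.
- tab_fl (a joint): snap tab on the lid's free (front) edge, left of the middle, rad: 0 = sticking up, unfastened; 0.50 = pressed down flush, fastened. It stays where it is pressed; about 7 N at its outer end moves it.
- tab_fr (a joint): snap tab on the lid's free (front) edge, right of the middle, rad: 0 = sticking up, unfastened; 0.50 = pressed down flush, fastened. It stays where it is pressed; about 7 N at its outer end moves it.
- tab_l (a joint): snap tab on the lid's left side edge, rad: 0 = sticking up, unfastened; 0.50 = pressed down flush, fastened. It stays where it is pressed; about 7 N at its outer end moves it.
- tab_r (a joint): snap tab on the lid's right side edge, rad: 0 = sticking up, unfastened; 0.50 = pressed down flush, fastened. It stays where it is pressed; about 7 N at its outer end moves it.
- tab_fl_end (a point): front left snap tab: the place to press, on its upper face 18 mm out from its hinge at the lid's edge. The tab is a black tongue 44 mm wide, reaching 24 mm out from the lid; with the lid shut the place moves down from 88 to about 80 mm above the shelf as the tab is pressed home.
- tab_fr_end (a point): front right snap tab: the place to press, on its upper face 18 mm out from its hinge at the lid's edge. The tab is a black tongue 44 mm wide, reaching 24 mm out from the lid; with the lid shut the place moves down from 88 to about 80 mm above the shelf as the tab is pressed home.
- tab_l_end (a point): left side snap tab: the place to press, on its upper face 18 mm out from its hinge at the lid's edge. The tab is a black tongue 44 mm wide, reaching 24 mm out from the lid; with the lid shut the place moves down from 88 to about 80 mm above the shelf as the tab is pressed home.
- tab_r_end (a point): right side snap tab: the place to press, on its upper face 18 mm out from its hinge at the lid's edge. The tab is a black tongue 44 mm wide, reaching 24 mm out from the lid; with the lid shut the place moves down from 88 to about 80 mm above the shelf as the tab is pressed home.
- screwdriver: yellow-handled screwdriver 190 mm long lying on the shelf; leave alone. Origin at the middle of its underside.
- pliers: steel pliers about 150 mm long lying on the shelf; leave alone. Origin under the pivot.
- tape: black tape measure 66 x 62 x 34 mm; leave alone. Origin under its middle.
Not all that is in view belongs to the job. Leave any orange or red look-alike of the part that bears caddy1_mid alone.

How it is judged:
By the outcome, as a careful person would: the job done as asked, in the order asked, and still so for the second after the job is handed in, with the robot touching nothing.
Of caddy1, caddy2, caddy3, caddy4 only 2 to 4 are there at a start; the rules pass over those that are not, and their reading is None.
At some moment in a run one of mallet, caddy1, caddy2, caddy3, caddy4 may be knocked a few centimetres aside while the robot is not near it.
It also fails if it takes over 210 s, if anything falls off the work surface, if the arm or the gripper's body presses on something with over 40 N, if the wrist force passes 120 N, or if a joint passes its speed limit or range.

## Working session

There is one attempt and no reset: what is moved stays moved. The work goes in short steps, Python scripts to look and compute and a shell command to move; the robot and the scene stay as the last step left them, time stands still between calls to the robot, and variables do not carry over. Pictures are saved under pics/ and viewed, at most 14 in all, crops included, and the job is handed in when it is done.

```bash
ls; mkdir -p pics; cat > h.py <<'E'
import numpy as np,cv2
from cell import env
from scipy.spatial.transform import Rotation as Ro
def cam(n):
    c=env.read_camera(n);K=c["K"];R=cv2.Rodrigues(np.array(c["rvec"],float))[0];t=np.array(c["tvec"],float).reshape(3)
    z=c["z_map"];v,u=np.mgrid[:400,:640]
    P=np.stack([(u-K[0][2])/K[0][0]*z,(v-K[1][2])/K[1][1]*z,z],-1)
    W=(P-t)@R; W[z==0]=np.nan
    return c["frame"],W,(K,R,t)
def proj(p,k):
    K,R,t=k;q=np.array(K)@(R@np.array(p)+t);return q[:2]/q[2]
def save(f,n):cv2.imwrite("pics/"+n,f[:,:,::-1])
E
python3 - <<'E'
from h import *
for n in("scene","top"):
    f,W,k=cam(n);save(f,n+"0.png");np.save(n+"0.npy",W);np.save(n+"f0.npy",f);print(n,-k[1].T@k[2],k[1][2])
o=env.get_obs();print({a:np.round(b,3) for a,b in o.items()},env.grip_point_offset)
E
```

```text
pics
scene [ 0.88544448 -0.62148854  1.2290731 ] [-0.2676789   0.51512156 -0.81424676]
top [0.29646245 0.04324996 1.28989567] [ 0.20861829  0.0024737  -0.97799401]
{'time_s': np.float64(0.1), 'qpos': array([-66.34 ,  18.436,  -4.015,  83.167,   1.296,  78.542,  -3.261]), 'joint_velocities': array([ 0.016, -0.056, -0.064, -0.106, -0.014, -0.011,  0.088]), 'effort': array([ 0.0000e+00, -4.9257e+01, -4.0500e-01, -3.1340e+01, -6.4000e-02,
        3.9000e-02,  0.0000e+00]), 'tool_pos': array([0.252, 0.598, 0.222]), 'tool_rot': array([-1.79900e+02,  7.00000e-03,  1.57148e+02]), 'force': array([-0.147, -0.192, -0.382]), 'wrist_torque': array([-0.024,  0.034, -0.001]), 'grasp_force': np.float64(0.0), 'grip_width': np.float64(0.087)} 0.0187
```

View pics/scene0.png

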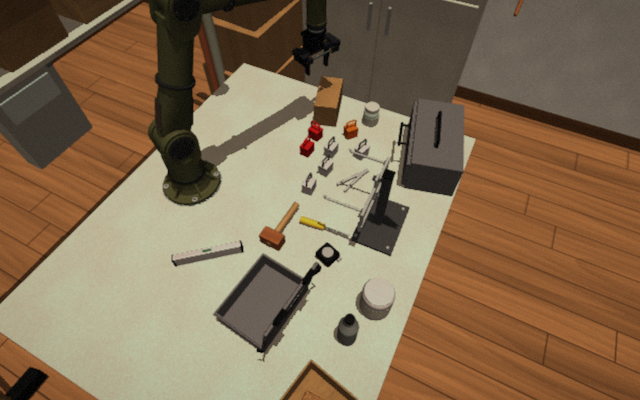

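View pics/top0.png

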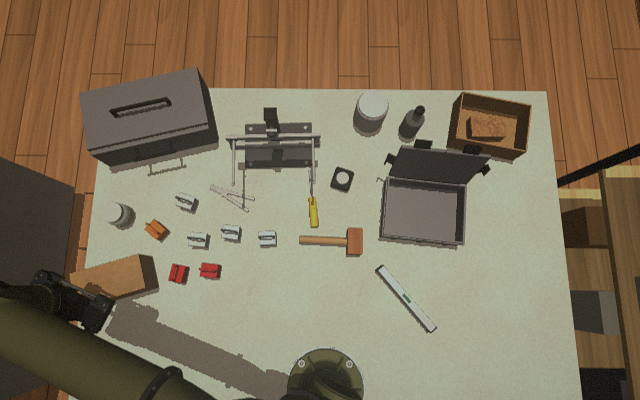

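The scene shows four grey caddies: in the top view at (185,201), (198,239), (231,232) and (267,238). The look-alikes are orange at (156,229) and red at (178,273) and (210,270). The mallet is at (335,241), the case at (425,210) and the hanger at (273,150). By the description I choose the four grey ones, and will check them in a crop.

```bash
cat >> h.py <<'E'
def merged():
    out=[]
    for n in("scene","top"):
        f,W,k=cam(n);m=np.isfinite(W[...,0]);out.append(np.c_[W[m],f[m]])
    return np.vstack(out)
def near(P,c,r,z0,z1):
    d=np.hypot(P[:,0]-c[0],P[:,1]-c[1]);return P[(d<r)&(P[:,2]>z0)&(P[:,2]<z1)]
def caddy(P,c):
    for i in range(3):
        q=near(P,c,.04,.04,.056)
        r=cv2.minAreaRect(q[:,:2].astype(np.float32)*1000); c=np.array(r[0])/1000
    b=near(P,c,.045,.062,.095);e=np.linalg.eigh(np.cov(b[:,:2].T))
    v=e[1][:,1];return c,np.round(r[1]),r[2],len(q),len(b),b[:,:2].mean(0),b[:,2].max(),np.degrees(np.arctan2(v[1],v[0]))%180
E
python3 - <<'E'
from h import *
f=np.load("topf0.npy");W=np.load("top0.npy");Ws=np.load("scene0.npy");fs=np.load("scenef0.npy")
np.set_printoptions(precision=3,suppress=True)
cv2.imwrite("pics/crop1.png",cv2.resize(f[90:290,130:390,::-1],None,fx=3,fy=3,interpolation=cv2.INTER_CUBIC)[:600,:780])
P=np.vstack([np.c_[w[np.isfinite(w[...,0])],g[np.isfinite(w[...,0])]] for w,g in((W,f),(Ws,fs))])
print(len(P)); np.save("P0.npy",P)
for u,v in((185,201),(198,239),(231,232),(267,238)):
    c=W[v-6:v+7,u-6:u+7].reshape(-1,3);c=c[c[:,2]>.035];c=np.median(c,0);print(c,*caddy(P,c[:2]))
for n,u,v in(("mallethead",355,241),("handle",310,240),("handle2",335,241),("casefloor",425,210),("lid",435,165),("rail",273,137),("prongL",234,165),("prongR",311,165),("tape",342,178),("scr",313,212),("tl",372,183)):
    print(n,W[v,u])
E
```

```text
509930
[0.542 0.43  0.051] [0.546 0.435] [57. 42.] 71.96360778808594 295 55 [0.545 0.431] 0.09017244843974011 72.66466468564658
[0.426 0.384 0.051] [0.428 0.389] [56. 42.] 84.16942596435547 304 54 [0.428 0.387] 0.09052535991862061 85.78092084680644
[0.448 0.285 0.051] [0.452 0.29 ] [54. 41.] 82.85408020019531 302 55 [0.451 0.288] 0.09132284762178484 83.28610824895469
[0.432 0.176 0.051] [0.435 0.18 ] [42. 57.] 3.286562204360962 314 58 [0.435 0.175] 0.08969657699507573 93.47547516835344
mallethead [ 0.426 -0.089  0.054]
handle [0.429 0.046 0.034]
handle2 [ 0.428 -0.031  0.029]
casefloor [ 0.531 -0.318  0.007]
lid [ 0.632 -0.307  0.168]
rail [0.696 0.152 0.209]
prongL [0.614 0.256 0.21 ]
prongR [0.674 0.046 0.015]
tape [ 0.625 -0.053  0.038]
scr [0.518 0.038 0.024]
tl [ 0.619 -0.152  0.004]
```

View pics/crop1.png

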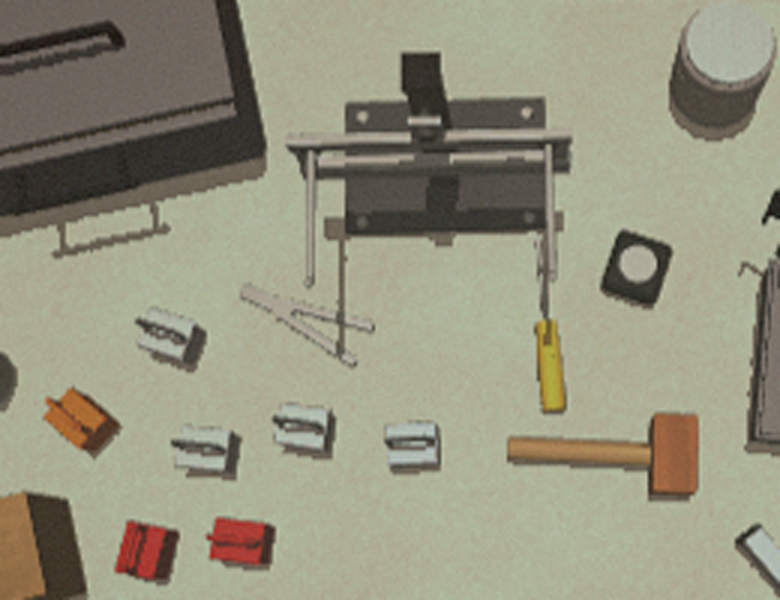

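The crop confirms the four grey, hollow-bailed caddies, at crop pixels (170,335), (205,450), (303,428) and (412,443). The orange one (82,420) and the red ones (147,550) and (241,542) are look-alikes. Next I measure the hanger, case, lid and obstacles.

```bash
cat > m.py <<'E'
from h import *
np.set_printoptions(precision=3,suppress=True)
def prongs(P):
    o=[]
    for ya,yb in((.2,.32),(-.02,.1)):
        q=P[(P[:,0]>.555)&(P[:,0]<.67)&(P[:,1]>ya)&(P[:,1]<yb)&(P[:,2]>.17)&(P[:,2]<.26)]
        a=np.polyfit(q[:,0],q[:,1],1) if len(q)>5 else [0,0]
        o.append((len(q),q[:,:3].min(0),q[:,:3].max(0),np.median(q[:,2]),"y@.58,.66",np.polyval(a,[.58,.66])))
    return o
E
python3 - <<'E'
from m import *
P=np.load("P0.npy")
for o in prongs(P):print(*o)
r=P[(P[:,0]>.66)&(P[:,0]<.76)&(P[:,1]>0)&(P[:,1]<.3)&(P[:,2]>.17)]
print("rail",r[:,:3].min(0),r[:,:3].max(0)); 
for y in(.02,.1,.15,.2,.28):
    q=r[abs(r[:,1]-y)<.012]; print(y,len(q),q[:,0].min(),q[:,0].max(),q[:,2].max())
tb=P[(P[:,1]>.3)&(P[:,0]>.55)&(P[:,2]>.03)&(P[:,1]<.7)&(P[:,0]<.9)];print("toolbox",tb[:,:3].min(0),tb[:,:3].max(0),[ (round(x,2),tb[(abs(tb[:,0]-x)<.01),1].min()) for x in(.6,.64,.68,.72,.8)])
# mallet
m=P[(abs(P[:,0]-.43)<.07)&(P[:,1]<.1)&(P[:,1]>-.15)&(P[:,2]>.01)&(P[:,2]<.07)]
h=m[m[:,2]>.043];print("head",cv2.minAreaRect(h[:,:2].astype('f')*1000),h[:,2].max());g=m[(m[:,2]>.028)&(m[:,1]>-.04)];print("handle",cv2.minAreaRect(g[:,:2].astype('f')*1000),g[:,2].max(),np.polyfit(g[:,1],g[:,0],1))
# case rim
c=P[(P[:,0]>.35)&(P[:,0]<.75)&(P[:,1]<-.14)&(P[:,1]>-.52)&(P[:,2]>.062)&(P[:,2]<.076)&(P[:,0]<.62)];print("rim",cv2.minAreaRect(c[:,:2].astype('f')*1000))
f=P[(P[:,0]>.4)&(P[:,0]<.6)&(P[:,1]<-.18)&(P[:,1]>-.45)&(P[:,2]>.002)&(P[:,2]<.009)]
l=P[(P[:,0]>.58)&(P[:,0]<.72)&(P[:,1]<-.16)&(P[:,1]>-.48)&(P[:,2]>.09)];
for z in(.1,.14,.18,.22,.25,.27):
    q=l[abs(l[:,2]-z)<.008]; print("lid z",z,len(q),q[:,0].min() if len(q) else 0,np.median(q[:,0]),q[:,0].max(),q[:,1].min(),q[:,1].max())
b=P[(P[:,0]>.66)&(P[:,0]<.9)&(P[:,1]<-.03)&(P[:,1]>-.5)&(P[:,2]>.03)]
for ya,yb in((-.2,-.03),(-.3,-.2),(-.5,-.3)):
    q=b[(b[:,1]>ya)&(b[:,1]<yb)];print("back",ya,q[:,:3].min(0),q[:,:3].max(0))
E
```

```text
203 [0.555 0.253 0.201] [0.669 0.269 0.219] 0.20897604417953508 y@.58,.66 [0.259 0.262]
186 [0.566 0.034 0.203] [0.669 0.048 0.221] 0.20949280605220438 y@.58,.66 [0.039 0.042]
rail [0.661 0.021 0.17 ] [0.75  0.287 0.294]
0.02 68 0.6992945843465096 0.7102828024347918 0.2204298928953835
0.1 73 0.6954178610434208 0.7071653303461698 0.2210045180050688
0.15 672 0.6851660962777247 0.7503993350409117 0.2940340852622058
0.2 66 0.6909093556574937 0.7033301598023373 0.2213267500242625
0.28 64 0.6658274717180183 0.7004330774468167 0.2199825770731746Traceback (most recent call last):
  File "<stdin>", line 8, in <module>
    return umr_minimum(a, axis, None, out, keepdims, initial, where)
ValueError: zero-size array to reduction operation minimum which has no identity
```

```bash
python3 - <<'E'
from m import *
P=np.load("P0.npy")
q=P[(P[:,0]>.66)&(P[:,0]<.76)&(P[:,1]>.1)&(P[:,1]<.2)&(P[:,2]>.235)];print("post",q[:,:3].min(0),q[:,:3].max(0))
tb=P[(P[:,1]>.3)&(P[:,0]>.57)&(P[:,2]>.1)&(P[:,1]<.8)&(P[:,0]<1)];print("toolbox",tb[:,:3].min(0),tb[:,:3].max(0))
# mallet
m=P[(abs(P[:,0]-.43)<.07)&(P[:,1]<.1)&(P[:,1]>-.15)&(P[:,2]>.01)&(P[:,2]<.07)]
h=m[m[:,2]>.043];print("head",cv2.minAreaRect(h[:,:2].astype('f')*1000),h[:,2].max());g=m[(m[:,2]>.028)&(m[:,1]>-.04)];print("handle",cv2.minAreaRect(g[:,:2].astype('f')*1000),g[:,2].max(),np.polyfit(g[:,1],g[:,0],1))
c=P[(P[:,0]>.35)&(P[:,0]<.75)&(P[:,1]<-.14)&(P[:,1]>-.52)&(P[:,2]>.062)&(P[:,2]<.076)&(P[:,0]<.62)];print("rim",cv2.minAreaRect(c[:,:2].astype('f')*1000))
l=P[(P[:,0]>.58)&(P[:,0]<.76)&(P[:,1]<-.16)&(P[:,1]>-.5)&(P[:,2]>.085)];
for z in(.1,.14,.18,.22,.24,.25,.26,.27):
    q=l[abs(l[:,2]-z)<.006]
    if len(q):print("lid z",z,len(q),q[:,0].min(),np.median(q[:,0]),q[:,0].max(),q[:,1].min(),q[:,1].max())
b=P[(P[:,0]>.69)&(P[:,0]<.9)&(P[:,1]<-.03)&(P[:,1]>-.5)&(P[:,2]>.03)]
for ya,yb in((-.2,-.03),(-.3,-.2),(-.38,-.3),(-.5,-.38)):
    q=b[(b[:,1]>ya)&(b[:,1]<yb)];print("back",ya,len(q),q[:,:3].min(0),q[:,:3].max(0))
for cc in((.545,.431),(.428,.387),(.451,.288),(.435,.175)):
    for nm in("top","scene"):
        w=np.load(nm+"0.npy").reshape(-1,3);w=w[np.isfinite(w[:,0])]
        q=near(w,cc,.045,.046,.054);r=cv2.minAreaRect(q[:,:2].astype('f')*1000);bb=near(w,cc,.045,.065,.095);print(nm,np.round(r[0]),np.round(r[1]),round(r[2]),np.round(bb[:,:2].mean(0)*1000),np.round(np.ptp(bb[:,1])*1000),np.round((bb[:,1].min()+bb[:,1].max())*500))
E
```

```text
post [0.685 0.136 0.235] [0.75  0.176 0.294]
toolbox [0.651 0.351 0.1  ] [0.945 0.749 0.193]
head ((429.45428466796875, -23.266441345214844), (177.24388122558594, 81.04351043701172), 88.98979187011719) 0.06073152740746456
handle ((459.19000244140625, 20.03290557861328), (123.54851531982422, 77.6995849609375), 87.15259552001953) 0.043881521285653376 [0.056 0.433]
rim ((525.38037109375, -298.9874572753906), (251.8692169189453, 194.90835571289062), 84.1658935546875)
lid z 0.1 175 0.6043935142065668 0.620263245153612 0.7577923695426538 -0.4996719673293654 -0.19182410429574
lid z 0.14 218 0.6118497678750185 0.6266015657622399 0.6568218494085802 -0.4549865687780376 -0.16669211085096886
lid z 0.18 306 0.6186023979156982 0.6333987832309129 0.6637648274042711 -0.4559916320591634 -0.16508973436861052
lid z 0.22 225 0.6260746850895546 0.6404070755521313 0.6617497816760741 -0.42966892060696193 -0.19412837336197206
lid z 0.24 350 0.6302390867930853 0.6465627809238008 0.6652723051892852 -0.4319689813267863 -0.19189600647033533
lid z 0.25 590 0.6318014889040181 0.6486579106098702 0.6676859925409658
[... 232 characters left out ...]
056836254137934 -0.22548864578289843
back -0.2 2179 [ 0.791 -0.191  0.03 ] [ 0.891 -0.092  0.129]
back -0.3 1005 [ 0.771 -0.3    0.03 ] [ 0.831 -0.241  0.178]
back -0.38 1 [ 0.803 -0.3    0.108] [ 0.803 -0.3    0.108]
back -0.5 1645 [ 0.723 -0.5    0.03 ] [ 0.899 -0.397  0.097]
top [546. 433.] [53. 41.] 72 [545. 431.] 46.0 433.0
scene [548. 438.] [52. 41.] 72 [545. 433.] 45.0 437.0
top [428. 386.] [52. 41.] 87 [428. 385.] 45.0 386.0
scene [428. 389.] [55. 42.] 84 [429. 388.] 49.0 388.0
top [451. 289.] [51. 41.] 83 [451. 286.] 46.0 288.0
scene [451. 291.] [53. 40.] 84 [452. 290.] 43.0 291.0
top [435. 176.] [42. 49.] 2 [435. 176.] 47.0 177.0
scene [435. 180.] [42. 55.] 3 [436. 174.] 45.0 178.0
```

```bash
cat > go.py <<'E'
# usage: go.py x y z yaw [x y z ...]: rotation vector (units 180deg) first, then shifts in turned tool frame (units .08 m)
import sys
from h import *
o=env.get_obs();a=list(map(float,sys.argv[1:]));p=np.array(o["tool_pos"])
R0=Ro.from_euler("xyz",o["tool_rot"],degrees=True);R=Ro.from_euler("xyz",[180,0,a[3]],degrees=True)
print("t",round(float(o["time_s"]),2),"pos",np.round(p,4),"rot",np.round(o["tool_rot"],1),"F",np.round(o["force"],1),"w",round(float(o["grip_width"]),4),"gf",round(float(o["grasp_force"]),1))
print("turn",np.round((R0.inv()*R).as_rotvec()/np.pi,3))
for t in [a[:3]]+[a[i:i+3] for i in range(4,len(a),3)]:
    s=R.inv().apply(np.array(t)-p)/.08;print(t,"shift",np.round(s,3),"rows>=",round(np.linalg.norm(s)/.78,1));p=np.array(t)
E
python3 go.py .546 .434 .15 162 .546 .434 .054
```

```text
t 0.1 pos [0.2523 0.5985 0.2216] rot [-179.9    0.   157.1] F [-0.1 -0.2 -0.4] w 0.0867 gf 0.0
turn [-0.001  0.    -0.027]
[0.546, 0.434, 0.15] shift [-4.127 -0.821  0.895] rows>= 5.5
[0.546, 0.434, 0.054] shift [ 0.  -0.   1.2] rows>= 1.5
```

```bash
python3 -m creep '{"translation":[[0,0,0],[-0.69,-0.137,0.15],[-0.69,-0.137,0.15],[-0.69,-0.137,0.15],[-0.69,-0.137,0.15]],"turn":[[0,0,-0.027],[0,0,0],[0,0,0],[0,0,0],[0,0,0]],"grip":[1,1,1,1,1]}' 20 && python3 -m creep '{"translation":[[-0.69,-0.137,0.15],[-0.68,-0.137,0.15],[0,0,0]],"turn":[[0,0,0],[0,0,0],[0,0,0]],"grip":[1,1,1]}'; python3 go.py .546 .434 .054 162; python3 - <<'E'
from m import *
P=merged()
print(caddy(P,(.546,.434)))
E
```

```text
time_s: 0.72
tool_pos: [0.4501, 0.4879, 0.1737]
tool_rot: [-180.0, -0.0, 162.0]
force: [0.3, 0.5, -0.1]
grip_width: 0.0867
grasp_force: 0.0
time_s: 1.1
tool_pos: [0.5515, 0.4275, 0.1481]
tool_rot: [-179.7, 0.1, 161.4]
force: [-0.0, -0.8, -0.3]
grip_width: 0.0873
grasp_force: 0.0
t 1.1 pos [0.5515 0.4275 0.1481] rot [-1.797e+02  1.000e-01  1.614e+02] F [-0.  -0.8 -0.3] w 0.0873 gf 0.0
turn [-0.002  0.001 -0.003]
[0.546, 0.434, 0.054] shift [0.09  0.056 1.177] rows>= 1.5
(array([0.546, 0.437]), array([57., 44.]), 72.3057861328125, 116, 19, array([0.545, 0.43 ]), np.float64(0.09296202896755919), np.float64(71.78064106322311))
```

```bash
python3 -m creep '{"translation":[[0.09,0.056,0.4],[0,0,0.4],[0,0,0.2],[0,0,0.16],[0,0,0]],"turn":[[-0.002,0.001,-0.003],[0,0,0],[0,0,0],[0,0,0],[0,0,0]],"grip":[1,1,1,1,1]}'; python3 go.py .546 .434 .054 162
```

```text
time_s: 1.82
tool_pos: [0.5403, 0.4415, 0.0574]
tool_rot: [179.7, -0.2, 162.6]
force: [-0.9, -0.7, 0.2]
grip_width: 0.0874
grasp_force: 0.0
t 1.82 pos [0.5403 0.4415 0.0574] rot [179.7  -0.2 162.6] F [-0.9 -0.7  0.2] w 0.0874 gf 0.0
turn [ 0.002 -0.001  0.003]
[0.546, 0.434, 0.054] shift [-0.096 -0.067  0.042] rows>= 0.2
```

```bash
python3 -m creep '{"translation":[[0,0,0],[0,0,0]],"turn":[[0,0,0],[0,0,0]],"grip":[1,1]}';  python3 go.py .546 .434 .054 162
```

```text
time_s: 2.08
tool_pos: [0.5415, 0.4418, 0.0591]
tool_rot: [179.5, -0.1, 162.5]
force: [-1.0, -0.3, -0.1]
grip_width: 0.0871
grasp_force: 0.0
t 2.08 pos [0.5415 0.4418 0.0591] rot [ 1.795e+02 -1.000e-01  1.625e+02] F [-1.  -0.3 -0.1] w 0.0871 gf 0.0
turn [ 0.003 -0.001  0.003]
[0.546, 0.434, 0.054] shift [-0.083 -0.075  0.063] rows>= 0.2
```

```bash
python3 -m creep '{"translation":[[-0.085,-0.075,0.05],[0,0,0],[0,0,0],[0,0,0]],"turn":[[0.002,-0.001,0.003],[0,0,0],[0,0,0],[0,0,0]],"grip":[1,1,0.9,0.8]}' 20 && python3 -m creep '{"translation":[[0,0,0],[0,0,0],[0,0,0],[0,0,0],[0,0,0]],"turn":[[0,0,0],[0,0,0],[0,0,0],[0,0,0],[0,0,0]],"grip":[0.3,0.3,0.3,0.3,0.3]}' 20;python3 go.py .546 .434 .196 182 .5 .256 .196
```

```text
time_s: 2.58
tool_pos: [0.5454, 0.4338, 0.0538]
tool_rot: [180.0, -0.0, 162.0]
force: [-0.1, 0.8, -0.6]
grip_width: 0.0751
grasp_force: 0.0
time_s: 3.2
tool_pos: [0.5456, 0.434, 0.0539]
tool_rot: [180.0, 0.0, 162.0]
force: [0.5, 0.7, -0.4]
grip_width: 0.0471
grasp_force: 20.0
t 3.2 pos [0.5456 0.434  0.0539] rot [180.   0. 162.] F [ 0.5  0.7 -0.4] w 0.0471 gf 20.0
turn [ 0.     0.    -0.111]
[0.546, 0.434, 0.196] shift [-0.005 -0.    -1.776] rows>= 2.3
[0.5, 0.256, 0.196] shift [ 0.652 -2.204 -0.   ] rows>= 2.9
```

```bash
python3 -m creep '{"translation":[[0,0,-0.5],[0,0,-0.6],[0,0,-0.676],[0.25,-0.6,0],[0.25,-0.6,0]],"turn":[[0,0,0],[0,0,0],[0,0,-0.055],[0,0,-0.056],[0,0,0]],"grip":[0.3,0.3,0.3,0.3,0.3]}' && python3 -m creep '{"translation":[[0.15,-0.6,0],[0.1,-0.36,0],[0,0,0],[0,0,0],[0,0,0]],"turn":[[0,0,0],[0,0,0],[0,0,0],[0,0,0],[0,0,0]],"grip":[0.3,0.3,0.3,0.3,0.3]}';python3 go.py .49 .256 .196 182; python3 - <<'E'
from m import *
fs,W,k=cam("scene")
a=proj((.58,.2,.2),k).astype(int);a=np.clip(a,[80,60],[560,340])
cv2.imwrite("pics/c2.png",cv2.resize(fs[a[1]-60:a[1]+60,a[0]-80:a[0]+80,::-1],None,fx=5,fy=5))
m=np.isfinite(W[...,0]);P=np.c_[W[m],fs[m]]
q=P[(P[:,0]>.52)&(P[:,0]<.68)&(P[:,1]>.22)&(P[:,1]<.29)&(P[:,2]>.195)&(P[:,2]<.23)];print(len(q),q[:,:3].min(0),q[:,:3].max(0))
E
```

```text
time_s: 3.82
tool_pos: [0.4996, 0.3397, 0.1961]
tool_rot: [180.0, 0.0, -177.8]
force: [-0.1, -0.6, -1.8]
grip_width: 0.047
grasp_force: 20.0
time_s: 4.45
tool_pos: [0.4831, 0.2641, 0.1955]
tool_rot: [180.0, -0.0, -177.9]
force: [0.7, -0.4, -2.2]
grip_width: 0.0472
grasp_force: 20.0
t 4.45 pos [0.4831 0.2641 0.1955] rot [ 180.    -0.  -177.9] F [ 0.7 -0.4 -2.2] w 0.0472 gf 20.0
turn [ 0.    -0.     0.001]
[0.49, 0.256, 0.196] shift [-0.083 -0.104 -0.006] rows>= 0.2
91 [0.555 0.255 0.2  ] [0.679 0.269 0.219]
```

View pics/c2.png

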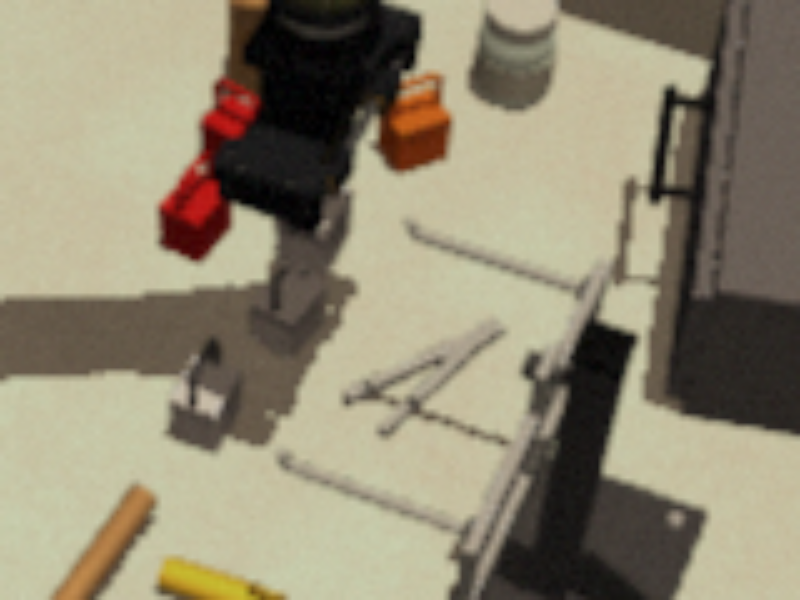

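```bash
python3 -m creep '{"translation":[[-0.083,-0.1,-0.006],[0,0,0],[-0.3,0,0],[-0.3,0,0],[-0.3,0,0]],"turn":[[0,0,0],[0,0,0],[0,0,0],[0,0,0],[0,0,0]],"grip":[0.3,0.3,0.3,0.3,0.3]}' && python3 -m creep '{"translation":[[-0.25,0,0],[-0.25,0,0],[-0.25,0,0],[-0.2,0,0],[0,0,0]],"turn":[[0,0,0],[0,0,0],[0,0,0],[0,0,0],[0,0,0]],"grip":[0.3,0.3,0.3,0.3,0.3]}';python3 -m creep '{"translation":[[0,0,0]],"turn":[[0,0,0]],"grip":[0.3]}';python3 go.py .638 .261 .182 182; python3 - <<'E'
from m import *
fs,W,k=cam("scene")
a=proj((.62,.2,.2),k).astype(int)
cv2.imwrite("pics/c3.png",cv2.resize(fs[a[1]-60:a[1]+60,a[0]-80:a[0]+80,::-1],None,fx=5,fy=5))
E
```

```text
time_s: 5.12
tool_pos: [0.563, 0.2576, 0.1962]
tool_rot: [180.0, -0.0, -178.0]
force: [1.0, 0.3, -0.8]
grip_width: 0.0472
grasp_force: 20.0
time_s: 5.75
tool_pos: [0.6389, 0.2596, 0.1955]
tool_rot: [-180.0, -0.0, -178.1]
force: [-0.1, 0.1, -1.6]
grip_width: 0.0472
grasp_force: 20.0
time_s: 5.88
tool_pos: [0.6375, 0.2603, 0.196]
tool_rot: [180.0, -0.1, -178.0]
force: [-0.4, 0.2, -1.2]
grip_width: 0.0471
grasp_force: 20.0
t 5.88 pos [0.6375 0.2603 0.196 ] rot [ 1.80e+02 -1.00e-01 -1.78e+02] F [-0.4  0.2 -1.2] w 0.0471 gf 20.0
turn [ 0. -0.  0.]
[0.638, 0.261, 0.182] shift [-0.006  0.009  0.175] rows>= 0.2
```

View pics/c3.png

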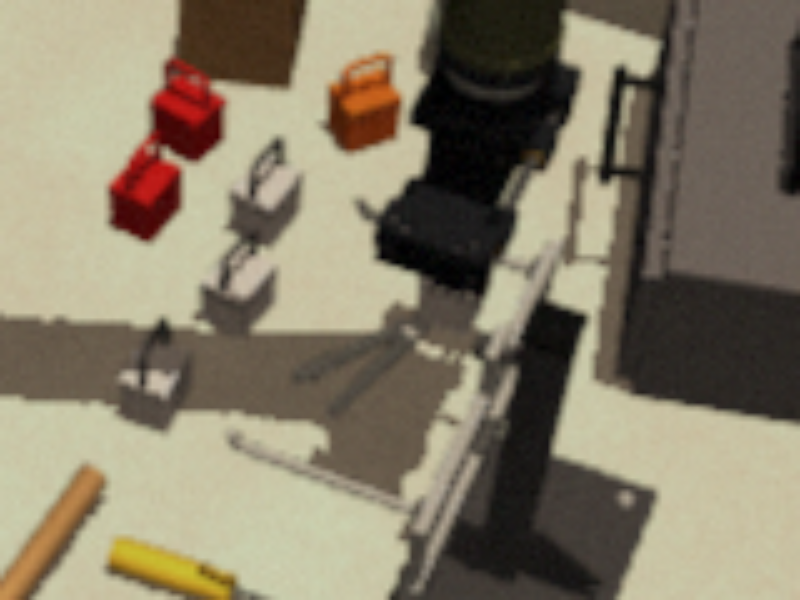

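The prong tip shows at crop (365,210) and its root at (515,262), on both sides of the gripper, so the bail is on the prong. Now I lower it.

```bash
python3 -m creep '{"translation":[[0,0,0.09],[0,0,0.09],[0,0,0.06],[0,0,0.06],[0,0,0]],"turn":[[0,0,0],[0,0,0],[0,0,0],[0,0,0],[0,0,0]],"grip":[0.3,0.3,0.3,0.3,0.3]}' && python3 -m creep '{"translation":[[0,0,0.04],[0,0,0.04],[0,0,0.04],[0,0,0.04],[0,0,0]],"turn":[[0,0,0],[0,0,0],[0,0,0],[0,0,0],[0,0,0]],"grip":[0.3,0.3,0.3,0.3,0.3]}'
```

```text
time_s: 6.55
tool_pos: [0.6379, 0.2601, 0.1717]
tool_rot: [-180.0, -0.0, -178.0]
force: [0.1, -0.4, -1.2]
grip_width: 0.0472
grasp_force: 20.0
time_s: 7.18
tool_pos: [0.6383, 0.2601, 0.1592]
tool_rot: [180.0, 0.0, -178.0]
force: [0.4, -2.8, 1.2]
grip_width: 0.0471
grasp_force: 20.0
```

```bash
python3 -m creep '{"translation":[[0,0,-0.04],[0,0,0],[0,0,0],[0,0,0],[0,0,0]],"turn":[[0,0,0],[0,0,0],[0,0,0],[0,0,0],[0,0,0]],"grip":[0.3,0.6,0.8,0.9,1]}' && python3 -m creep '{"translation":[[0,0,0],[0,0,-0.2],[0,0,-0.5],[0,0,-0.5],[0,0,0]],"turn":[[0,0,0],[0,0,0],[0,0,0],[0,0,0],[0,0,0]],"grip":[1,1,1,1,1]}';python3 go.py .451 .289 .255 173; python3 - <<'E'
from m import *
fs,W,k=cam("scene");save(fs,"x.png")
a=proj((.62,.2,.2),k).astype(int)
cv2.imwrite("pics/c4.png",cv2.resize(fs[a[1]-60:a[1]+60,a[0]-80:a[0]+80,::-1],None,fx=5,fy=5))
P=merged()
for o in prongs(P):print(*o)
print(caddy(P,(.451,.289)));print(caddy(P,(.435,.178)))
E
```

```text
time_s: 7.8
tool_pos: [0.6381, 0.2602, 0.1626]
tool_rot: [180.0, -0.0, -178.0]
force: [0.9, -0.7, 0.5]
grip_width: 0.0747
grasp_force: 0.0
time_s: 8.43
tool_pos: [0.6403, 0.2609, 0.2649]
tool_rot: [179.8, 0.5, -178.0]
force: [0.4, 0.6, -0.2]
grip_width: 0.0869
grasp_force: 0.0
t 8.43 pos [0.6403 0.2609 0.2649] rot [ 179.8    0.5 -178. ] F [ 0.4  0.6 -0.2] w 0.0869 gf 0.0
turn [0.001 0.003 0.05 ]
[0.451, 0.289, 0.255] shift [2.392 0.06  0.123] rows>= 3.1
99 [0.558 0.233 0.171] [0.67  0.281 0.2  ] 0.18972388656580091 y@.58,.66 [0.251 0.252]
197 [0.566 0.029 0.223] [0.67  0.044 0.241] 0.23007755826401932 y@.58,.66 [0.033 0.036]
(array([0.454, 0.291]), array([53., 41.]), 78.41682434082031, 108, 20, array([0.452, 0.29 ]), np.float64(0.09175226912355439), np.float64(85.21294512632146))
(array([0.435, 0.179]), array([43., 55.]), 3.444608211517334, 143, 23, array([0.436, 0.175]), np.float64(0.093700612837879), np.float64(93.40261071222088))
```

View pics/c4.png

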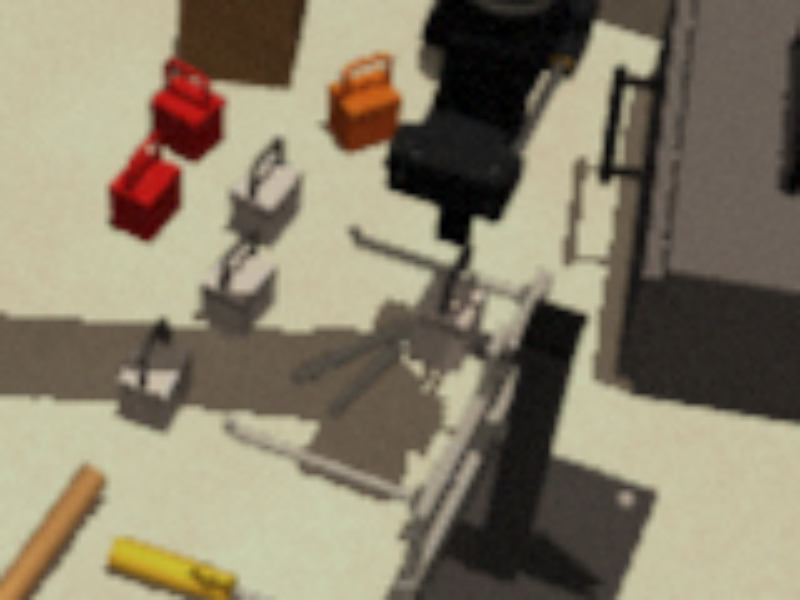

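The first caddy hangs on the left prong at crop (450,300), and the bar is tipped about 0.19. Next I take the caddy at (.435,.177) for the right side.

```bash
python3 go.py .435 .177 .14 183 .435 .177 .054
```

```text
t 8.57 pos [0.6378 0.2601 0.2584] rot [-180.   -0. -178.] F [ 0.6 -0.4 -0.1] w 0.087 gf 0.0
turn [-0.    -0.    -0.006]
[0.435, 0.177, 0.14] shift [ 2.586 -0.904  1.48 ] rows>= 4.0
[0.435, 0.177, 0.054] shift [ 0.    -0.     1.075] rows>= 1.4
```

```bash
python3 -m creep '{"translation":[[0.6,-0.1,0],[0.7,-0.2,0.1],[0.7,-0.3,0.3],[0.586,-0.304,0.54],[0,0,0.54]],"turn":[[0,0,-0.006],[0,0,0],[0,0,0],[0,0,0],[0,0,0]],"grip":[1,1,1,1,1]}' && python3 -m creep '{"translation":[[0,0,0.4],[0,0,0.3],[0,0,0],[0,0,0]],"turn":[[0,0,0],[0,0,0],[0,0,0],[0,0,0]],"grip":[1,1,1,1]}'; python3 go.py .435 .177 .054 183
```

```text
time_s: 9.2
tool_pos: [0.4382, 0.1792, 0.1432]
tool_rot: [-180.0, -0.1, -177.0]
force: [0.6, 1.5, 0.4]
grip_width: 0.0869
grasp_force: 0.0
time_s: 9.7
tool_pos: [0.4418, 0.1813, 0.0894]
tool_rot: [180.0, 0.0, -176.9]
force: [-0.4, 0.1, 0.6]
grip_width: 0.0874
grasp_force: 0.0
t 9.7 pos [0.4418 0.1813 0.0894] rot [ 180.     0.  -176.9] F [-0.4  0.1  0.6] w 0.0874 gf 0.0
turn [0. 0. 0.]
[0.435, 0.177, 0.054] shift [ 0.087 -0.049  0.443] rows>= 0.6
```

```bash
python3 -m creep '{"translation":[[0.087,-0.049,0.14],[0,0,0.15],[0,0,0.15],[0,0,0],[0,0,0]],"turn":[[0,0,0],[0,0,0],[0,0,0],[0,0,0],[0,0,0]],"grip":[1,1,1,1,0.8]}'&& python3 -m creep '{"translation":[[0,0,0],[0,0,0],[0,0,0],[0,0,0],[0,0,0]],"turn":[[0,0,0],[0,0,0],[0,0,0],[0,0,0],[0,0,0]],"grip":[0.3,0.3,0.3,0.3,0.3]}'; python3 go.py .435 .177 .217 182 .49 .03 .217
```

```text
time_s: 10.32
tool_pos: [0.435, 0.177, 0.0538]
tool_rot: [180.0, 0.0, -176.9]
force: [-0.3, 0.4, 1.1]
grip_width: 0.0826
grasp_force: 0.0
time_s: 10.95
tool_pos: [0.435, 0.1774, 0.054]
tool_rot: [180.0, 0.0, -176.9]
force: [0.6, 2.0, 1.9]
grip_width: 0.0472
grasp_force: 20.0
t 10.95 pos [0.435  0.1774 0.054 ] rot [ 180.     0.  -176.9] F [0.6 2.  1.9] w 0.0472 gf 20.0
turn [0.    0.    0.006]
[0.435, 0.177, 0.217] shift [ 0.    -0.005 -2.038] rows>= 2.6
[0.49, 0.03, 0.217] shift [-0.623 -1.86  -0.   ] rows>= 2.5
```

```bash
python3 -m creep '{"translation":[[0,0,-0.5],[0,0,-0.5],[0,0,-0.5],[0,-0.2,-0.53],[-0.1,-0.5,0]],"turn":[[0,0,0],[0,0,0],[0,0,0.006],[0,0,0],[0,0,0]],"grip":[0.3,0.3,0.3,0.3,0.3]}' && python3 -m creep '{"translation":[[-0.2,-0.5,0],[-0.2,-0.4,0],[-0.12,-0.26,0],[0,0,0],[0,0,0]],"turn":[[0,0,0],[0,0,0],[0,0,0],[0,0,0],[0,0,0]],"grip":[0.3,0.3,0.3,0.3,0.3]}'; python3 go.py .49 .03 .217 182 .644 .0357 .217
```

```text
time_s: 11.58
tool_pos: [0.4463, 0.1229, 0.2195]
tool_rot: [179.9, 0.3, -177.8]
force: [1.3, 0.4, -2.6]
grip_width: 0.0469
grasp_force: 19.9
time_s: 12.2
tool_pos: [0.4889, 0.0309, 0.2157]
tool_rot: [180.0, -0.1, -178.0]
force: [-1.3, 0.2, -1.7]
grip_width: 0.0471
grasp_force: 19.9
t 12.2 pos [0.4889 0.0309 0.2157] rot [ 1.80e+02 -1.00e-01 -1.78e+02] F [-1.3  0.2 -1.7] w 0.0471 gf 19.9
turn [ 0. -0.  0.]
[0.49, 0.03, 0.217] shift [-0.014 -0.011 -0.016] rows>= 0.0
[0.644, 0.0357, 0.217] shift [-1.926  0.004  0.   ] rows>= 2.5
```

```bash
python3 -m creep '{"translation":[[-0.3,-0.01,-0.01],[-0.3,0,0],[-0.3,0,0],[-0.3,0,0],[-0.25,0,0]],"turn":[[0,0,0],[0,0,0],[0,0,0],[0,0,0],[0,0,0]],"grip":[0.3,0.3,0.3,0.3,0.3]}' && python3 -m creep '{"translation":[[-0.25,0,0],[-0.23,0,0],[0,0,0],[0,0,0]],"turn":[[0,0,0],[0,0,0],[0,0,0],[0,0,0]],"grip":[0.3,0.3,0.3,0.3]}'; python3 go.py .644 .0357 .18 182; python3 - <<'E'
from m import *
P=merged()
for o in prongs(P):print(*o)
E
```

```text
time_s: 12.82
tool_pos: [0.6057, 0.0352, 0.2165]
tool_rot: [180.0, -0.1, -177.9]
force: [0.7, 1.1, -2.6]
grip_width: 0.0468
grasp_force: 19.9
time_s: 13.32
tool_pos: [0.643, 0.0355, 0.2166]
tool_rot: [180.0, -0.1, -177.9]
force: [-0.0, -0.4, -1.9]
grip_width: 0.0473
grasp_force: 19.9
t 13.32 pos [0.643  0.0355 0.2166] rot [ 1.800e+02 -1.000e-01 -1.779e+02] F [-0.  -0.4 -1.9] w 0.0473 gf 19.9
turn [ 0. -0.  0.]
[0.644, 0.0357, 0.18] shift [-0.013  0.002  0.458] rows>= 0.6
194 [0.557 0.233 0.172] [0.67  0.282 0.203] 0.1902808286579216 y@.58,.66 [0.249 0.256]
77 [0.565 0.01  0.17 ] [0.67  0.069 0.244] 0.184684109315272 y@.58,.66 [0.029 0.025]
```

```bash
python3 -m creep '{"translation":[[0,0,0.08],[0,0,0.08],[0,0.02,0.06],[0,0.02,0.06],[0,0.02,0.06]],"turn":[[0,0,0],[0,0,0],[0,0,0],[0,0,0],[0,0,0]],"grip":[0.3,0.3,0.3,0.3,0.3]}' && python3 -m creep '{"translation":[[0,0.01,0.05],[0,0,0.05],[0,0,0],[0,0,0],[0,0,0]],"turn":[[0,0,0],[0,0,0],[0,0,0],[0,0,0],[0,0,0]],"grip":[0.3,0.3,0.3,0.3,0.3]}'
```

```text
time_s: 14.05
tool_pos: [0.6438, 0.0391, 0.1896]
tool_rot: [-180.0, 0.0, -178.0]
force: [-0.6, -0.2, 0.3]
grip_width: 0.0476
grasp_force: 19.9
time_s: 14.68
tool_pos: [0.6438, 0.0404, 0.1821]
tool_rot: [180.0, 0.0, -178.0]
force: [-0.4, 2.0, 0.2]
grip_width: 0.047
grasp_force: 19.9
```

```bash
python3 -m creep '{"translation":[[0,0,0],[0,0,0],[0,0,0],[0,0,0],[0,0,0]],"turn":[[0,0,0],[0,0,0],[0,0,0],[0,0,0],[0,0,0]],"grip":[0.5,0.7,0.9,1,1]}' && python3 -m creep '{"translation":[[0,0,-0.2],[0,0,-0.4],[0,0,-0.4],[0.5,0.1,0],[0.7,0.3,0]],"turn":[[0,0,0],[0,0,0],[0,0,0],[0,0,0],[0,0,0]],"grip":[1,1,1,1,1]}' && python3 -m creep '{"translation":[[0.4,0.5,0],[0,0.4,0],[0,0,0],[0,0,0]],"turn":[[0,0,0],[0,0,0],[0,0,0],[0,0,0]],"grip":[1,1,1,1]}'; python3 - <<'E'
from m import *
P=merged()
for o in prongs(P):print(*o)
for c in((.451,.289),(.428,.387)):print(caddy(P,c))
fs,W,k=cam("scene")
a=proj((.58,.15,.15),k).astype(int)
cv2.imwrite("pics/c5.png",cv2.resize(fs[a[1]-60:a[1]+60,a[0]-80:a[0]+80,::-1],None,fx=4,fy=4))
E
python3 go.py .451 .288 .14 173.5 .451 .288 .054
```

```text
time_s: 15.3
tool_pos: [0.6437, 0.0399, 0.1818]
tool_rot: [-180.0, 0.0, -178.0]
force: [-0.2, -0.3, -0.0]
grip_width: 0.0792
grasp_force: 0.0
time_s: 15.92
tool_pos: [0.547, 0.0674, 0.2633]
tool_rot: [-180.0, 0.2, -178.2]
force: [-0.7, 1.5, -0.2]
grip_width: 0.0869
grasp_force: 0.0
time_s: 16.42
tool_pos: [0.5127, 0.1387, 0.2627]
tool_rot: [-180.0, 0.1, -178.1]
force: [-0.3, -0.4, 0.6]
grip_width: 0.0866
grasp_force: 0.0
262 [0.559 0.239 0.17 ] [0.669 0.291 0.22 ] 0.18397371811472357 y@.58,.66 [0.265 0.263]
569 [0.566 0.014 0.171] [0.669 0.066 0.218] 0.1809177295830377 y@.58,.66 [0.039 0.038]
(array([0.452, 0.289]), array([51., 43.]), 83.6850357055664, 273, 38, array([0.451, 0.29 ]), np.float64(0.08891259094569345), np.float64(82.56069507580395))
(array([0.428, 0.389]), array([56., 42.]), 85.11044311523438, 238, 38, array([0.428, 0.386]), np.float64(0.09118806531738834), np.float64(85.27741343296412))
t 16.57 pos [0.5127 0.1381 0.2621] rot [-180.     0.  -178.1] F [-0.7  0.5  0.5] w 0.0871 gf 0.0
turn [-0.     0.     0.046]
[0.451, 0.288, 0.14] shift [0.978 1.774 1.526] rows>= 3.3
[0.451, 0.288, 0.054] shift [ 0.    -0.     1.075] rows>= 1.4
```

View pics/c5.png

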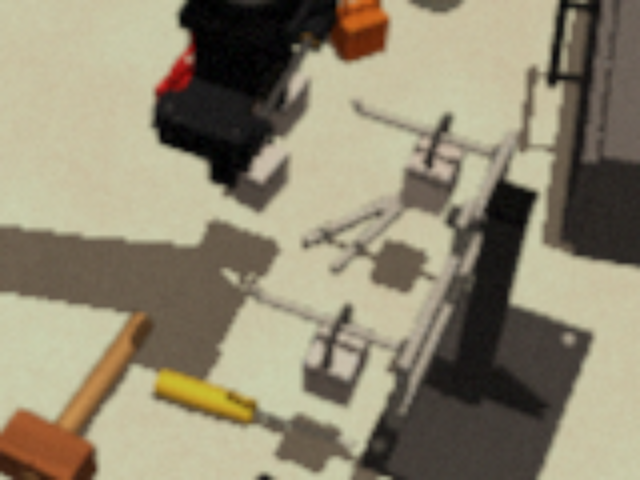

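Both caddies hang, left at (430,170) and right at (335,360), and the bar is level. Next is the third caddy at (.451,.288), for the outer place on the left prong.

```bash
python3 -m creep '{"translation":[[0.1,0.45,0.2],[0.25,0.45,0.3],[0.3,0.45,0.3],[0.33,0.42,0.3],[0,0,0.42]],"turn":[[0,0,0.046],[0,0,0],[0,0,0],[0,0,0],[0,0,0]],"grip":[1,1,1,1,1]}' && python3 -m creep '{"translation":[[0,0,0.35],[0,0,0.35],[0,0,0],[0,0,0]],"turn":[[0,0,0],[0,0,0],[0,0,0],[0,0,0]],"grip":[1,1,1,1]}'; python3 go.py .451 .288 .054 173.5
```

```text
time_s: 17.2
tool_pos: [0.4431, 0.2915, 0.1401]
tool_rot: [179.9, 0.0, 174.0]
force: [1.8, -0.8, -0.2]
grip_width: 0.0866
grasp_force: 0.0
time_s: 17.7
tool_pos: [0.4455, 0.2879, 0.0853]
tool_rot: [180.0, 0.1, 173.7]
force: [0.2, 0.3, -0.1]
grip_width: 0.0873
grasp_force: 0.0
t 17.7 pos [0.4455 0.2879 0.0853] rot [1.800e+02 1.000e-01 1.737e+02] F [ 0.2  0.3 -0.1] w 0.0873 gf 0.0
turn [0.    0.    0.001]
[0.451, 0.288, 0.054] shift [-0.068  0.008  0.391] rows>= 0.5
```

```bash
python3 -m creep '{"translation":[[-0.068,0.008,0.1],[0,0,0.15],[0,0,0.14],[0,0,0],[0,0,0]],"turn":[[0,0,0],[0,0,0],[0,0,0],[0,0,0],[0,0,0]],"grip":[1,1,1,1,0.8]}'&& python3 -m creep '{"translation":[[0,0,0],[0,0,0],[0,0,0],[0,0,0],[0,0,0]],"turn":[[0,0,0],[0,0,0],[0,0,0],[0,0,0],[0,0,0]],"grip":[0.3,0.3,0.3,0.3,0.3]}'; python3 go.py .451 .288 .196 182 .48 .2555 .196
```

```text
time_s: 18.32
tool_pos: [0.45, 0.2881, 0.053]
tool_rot: [180.0, -0.0, 173.7]
force: [-0.7, -0.7, 0.7]
grip_width: 0.0827
grasp_force: 0.0
time_s: 18.95
tool_pos: [0.4503, 0.2888, 0.0534]
tool_rot: [179.9, 0.0, 173.7]
force: [0.3, 1.8, 1.2]
grip_width: 0.0469
grasp_force: 20.0
t 18.95 pos [0.4503 0.2888 0.0534] rot [179.9   0.  173.7] F [0.3 1.8 1.2] w 0.0469 gf 20.0
turn [ 0.     0.    -0.046]
[0.451, 0.288, 0.196] shift [-0.009 -0.01  -1.782] rows>= 2.3
[0.48, 0.2555, 0.196] shift [-0.348 -0.419 -0.   ] rows>= 0.7
```

```bash
python3 -m creep '{"translation":[[0,0,-0.4],[0,0,-0.4],[0,0,-0.5],[-0.1,-0.2,-0.49],[-0.25,-0.22,0]],"turn":[[0,0,0],[0,0,0],[0,0,-0.046],[0,0,0],[0,0,0]],"grip":[0.3,0.3,0.3,0.3,0.3]}' && python3 -m creep '{"translation":[[0,0,0],[0,0,0],[0,0,0]],"turn":[[0,0,0],[0,0,0],[0,0,0]],"grip":[0.3,0.3,0.3]}'; python3 go.py .49 .2555 .196 182 .591 .2592 .196
```

```text
time_s: 19.58
tool_pos: [0.4804, 0.2562, 0.1996]
tool_rot: [179.8, 0.3, -177.9]
force: [-0.2, 0.6, -2.3]
grip_width: 0.0473
grasp_force: 19.9
time_s: 19.95
tool_pos: [0.478, 0.256, 0.1954]
tool_rot: [-180.0, -0.1, -177.9]
force: [-0.8, 0.8, -1.2]
grip_width: 0.0469
grasp_force: 19.9
t 19.95 pos [0.478  0.256  0.1954] rot [-1.800e+02 -1.000e-01 -1.779e+02] F [-0.8  0.8 -1.2] w 0.0469 gf 19.9
turn [-0.    -0.001  0.   ]
[0.49, 0.2555, 0.196] shift [-0.149 -0.011 -0.007] rows>= 0.2
[0.591, 0.2592, 0.196] shift [-1.263  0.002  0.   ] rows>= 1.6
```

```bash
python3 -m creep '{"translation":[[-0.3,-0.01,-0.01],[-0.3,0,0],[-0.3,0,0],[-0.25,0,0],[-0.26,0,0]],"turn":[[0,0,0],[0,0,0],[0,0,0],[0,0,0],[0,0,0]],"grip":[0.3,0.3,0.3,0.3,0.3]}' && python3 -m creep '{"translation":[[0,0,0],[0,0,0.09],[0,0,0.09],[0,0,0.05],[0,0,0.05]],"turn":[[0,0,0],[0,0,0],[0,0,0],[0,0,0],[0,0,0]],"grip":[0.3,0.3,0.3,0.3,0.3]}' && python3 -m creep '{"translation":[[0,-0.01,0.05],[0,-0.02,0.05],[0,-0.02,0.05],[0,0,0.03],[0,0,0]],"turn":[[0,0,0],[0,0,0],[0,0,0],[0,0,0],[0,0,0]],"grip":[0.3,0.3,0.3,0.3,0.3]}'
```

```text
time_s: 20.58
tool_pos: [0.5917, 0.2594, 0.1964]
tool_rot: [-180.0, -0.1, -177.9]
force: [0.3, -0.3, -1.6]
grip_width: 0.0476
grasp_force: 19.9
time_s: 21.2
tool_pos: [0.5917, 0.2583, 0.1746]
tool_rot: [-180.0, 0.0, -178.0]
force: [-0.1, -0.4, 0.8]
grip_width: 0.0472
grasp_force: 19.9
time_s: 21.82
tool_pos: [0.5925, 0.2542, 0.1602]
tool_rot: [-180.0, 0.0, -178.0]
force: [-0.2, -2.4, 1.8]
grip_width: 0.0472
grasp_force: 19.9
```

```bash
python3 -m creep '{"translation":[[0,-0.02,-0.04],[0,0,0],[0,0,0],[0,0,0],[0,0,0]],"turn":[[0,0,0],[0,0,0],[0,0,0],[0,0,0],[0,0,0]],"grip":[0.3,0.5,0.7,0.9,1]}' && python3 -m creep '{"translation":[[0,0,0],[0,0,-0.2],[0,0,-0.5],[0,0,-0.5],[0.6,0,0]],"turn":[[0,0,0],[0,0,0],[0,0,0],[0,0,0],[0,0,0]],"grip":[1,1,1,1,1]}' && python3 -m creep '{"translation":[[0.7,0.3,0],[0.5,0.5,0.2],[0,0.5,0.3],[0,0,0],[0,0,0]],"turn":[[0,0,0],[0,0,0],[0,0,0],[0,0,0],[0,0,0]],"grip":[1,1,1,1,1]}'; python3 - <<'E'
from m import *
P=merged()
for o in prongs(P):print(*o)
for c in((.428,.387),):print(caddy(P,c))
E
python3 go.py .428 .387 .14 176 .428 .387 .054
```

```text
time_s: 22.45
tool_pos: [0.5921, 0.253, 0.1634]
tool_rot: [180.0, 0.0, -178.0]
force: [-0.7, 0.1, 0.2]
grip_width: 0.0695
grasp_force: 0.0
time_s: 23.08
tool_pos: [0.5481, 0.2512, 0.2644]
tool_rot: [179.8, 0.5, -178.2]
force: [-0.3, 0.6, -0.2]
grip_width: 0.0868
grasp_force: 0.0
time_s: 23.7
tool_pos: [0.4454, 0.3513, 0.2204]
tool_rot: [-180.0, 0.1, -178.1]
force: [0.8, -1.3, 0.1]
grip_width: 0.0872
grasp_force: 0.0
322 [0.557 0.227 0.17 ] [0.67  0.282 0.202] 0.1920771184734815 y@.58,.66 [0.25  0.255]
814 [0.565 0.016 0.17 ] [0.67  0.099 0.244] 0.20945568850526664 y@.58,.66 [0.041 0.058]
(array([0.428, 0.39 ]), array([55., 42.]), 87.6713638305664, 172, 32, array([0.428, 0.381]), np.float64(0.08876694022443832), np.float64(84.93581342597156))
t 23.8 pos [0.4459 0.3507 0.2206] rot [ 1.800e+02  1.000e-01 -1.781e+02] F [-0.1 -0.4  0.9] w 0.0873 gf 0.0
turn [0.    0.001 0.033]
[0.428, 0.387, 0.14] shift [0.255 0.436 1.008] rows>= 1.4
[0.428, 0.387, 0.054] shift [ 0.    -0.     1.075] rows>= 1.4
```

```bash
python3 -m creep '{"translation":[[0.085,0.146,0.3],[0.085,0.145,0.3],[0.085,0.145,0.4],[0,0,0.3],[0,0,0.3]],"turn":[[0,0,0.033],[0,0,0],[0,0,0],[0,0,0],[0,0,0]],"grip":[1,1,1,1,1]}' && python3 -m creep '{"translation":[[0,0,0],[0,0,0],[0,0,0]],"turn":[[0,0,0],[0,0,0],[0,0,0]],"grip":[1,1,1]}'; python3 go.py .428 .387 .054 176
```

```text
time_s: 24.42
tool_pos: [0.4267, 0.3867, 0.0915]
tool_rot: [180.0, 0.1, 175.9]
force: [-0.2, 0.8, -0.5]
grip_width: 0.087
grasp_force: 0.0
time_s: 24.8
tool_pos: [0.4264, 0.3879, 0.093]
tool_rot: [179.9, 0.1, 176.0]
force: [0.4, 1.3, 0.2]
grip_width: 0.0865
grasp_force: 0.0
t 24.8 pos [0.4264 0.3879 0.093 ] rot [1.799e+02 1.000e-01 1.760e+02] F [0.4 1.3 0.2] w 0.0865 gf 0.0
turn [0.001 0.001 0.   ]
[0.428, 0.387, 0.054] shift [-0.021 -0.01   0.488] rows>= 0.6
```

```bash
python3 -m creep '{"translation":[[-0.02,-0.01,0.18],[0,0,0.15],[0,0,0.15],[0,0,0],[0,0,0]],"turn":[[0,0,0],[0,0,0],[0,0,0],[0,0,0],[0,0,0]],"grip":[1,1,1,1,0.8]}'&& python3 -m creep '{"translation":[[0,0,0],[0,0,0],[0,0,0],[0,0,0],[0,0,0]],"turn":[[0,0,0],[0,0,0],[0,0,0],[0,0,0],[0,0,0]],"grip":[0.3,0.3,0.3,0.3,0.3]}'; python3 go.py .428 .387 .217 182 .48 .03 .217; python3 - <<'E'
from m import *
f,W,k=cam("scene");m=np.isfinite(W[...,0]);P=W[m]
q=P[(P[:,0]>.55)&(P[:,0]<.61)&(P[:,1]>.01)&(P[:,1]<.07)&(P[:,2]>.19)&(P[:,2]<.26)];print(len(q),np.median(q,0),q.min(0),q.max(0))
E
```

```text
time_s: 25.42
tool_pos: [0.427, 0.3866, 0.053]
tool_rot: [180.0, 0.0, 176.1]
force: [0.6, -0.2, -0.8]
grip_width: 0.0823
grasp_force: 0.0
time_s: 26.05
tool_pos: [0.4271, 0.3873, 0.0534]
tool_rot: [179.9, 0.0, 176.1]
force: [0.7, 2.2, 1.2]
grip_width: 0.0476
grasp_force: 20.0
t 26.05 pos [0.4271 0.3873 0.0534] rot [179.9   0.  176.1] F [0.7 2.2 1.2] w 0.0476 gf 20.0
turn [ 0.     0.    -0.033]
[0.428, 0.387, 0.217] shift [-0.011 -0.004 -2.044] rows>= 2.6
[0.48, 0.03, 0.217] shift [-0.494 -4.482 -0.   ] rows>= 5.8
37 [0.588 0.035 0.228] [0.566 0.031 0.221] [0.61  0.039 0.238]
```

```bash
python3 -m creep '{"translation":[[0,0,-0.5],[0,0,-0.5],[0,0,-0.5],[0,-0.2,-0.54],[0,-0.5,0]],"turn":[[0,0,0],[0,0,0],[0,0,-0.033],[0,0,0],[0,0,0]],"grip":[0.3,0.3,0.3,0.3,0.3]}' && python3 -m creep '{"translation":[[0,-0.65,0],[0,-0.65,0],[0,-0.65,0],[-0.1,-0.65,0],[-0.2,-0.6,0]],"turn":[[0,0,0],[0,0,0],[0,0,0],[0,0,0],[0,0,0]],"grip":[0.3,0.3,0.3,0.3,0.3]}' && python3 -m creep '{"translation":[[-0.2,-0.4,0],[0,-0.18,0],[0,0,0],[0,0,0]],"turn":[[0,0,0],[0,0,0],[0,0,0],[0,0,0]],"grip":[0.3,0.3,0.3,0.3]}'; python3 go.py .485 .03 .217 182 .597 .034 .217
```

```text
time_s: 26.72
tool_pos: [0.4297, 0.3325, 0.2195]
tool_rot: [179.8, 0.3, -177.8]
force: [0.7, -0.2, -2.4]
grip_width: 0.0471
grasp_force: 19.9
time_s: 27.35
tool_pos: [0.4608, 0.0731, 0.2157]
tool_rot: [-180.0, -0.1, -178.0]
force: [0.5, -0.3, -1.5]
grip_width: 0.0469
grasp_force: 19.9
time_s: 27.85
tool_pos: [0.4787, 0.0313, 0.2159]
tool_rot: [180.0, -0.0, -177.9]
force: [0.0, -0.0, -2.0]
grip_width: 0.0473
grasp_force: 19.9
t 27.85 pos [0.4787 0.0313 0.2159] rot [ 180.    -0.  -177.9] F [ 0. -0. -2.] w 0.0473 gf 19.9
turn [ 0.    -0.     0.001]
[0.485, 0.03, 0.217] shift [-0.078 -0.019 -0.014] rows>= 0.1
[0.597, 0.034, 0.217] shift [-1.401e+00  1.000e-03  0.000e+00] rows>= 1.8
```

```bash
python3 -m creep '{"translation":[[-0.3,-0.02,-0.01],[-0.3,0,0],[-0.3,0,0],[-0.3,0,0],[-0.27,0,0]],"turn":[[0,0,0],[0,0,0],[0,0,0],[0,0,0],[0,0,0]],"grip":[0.3,0.3,0.3,0.3,0.3]}' && python3 -m creep '{"translation":[[0,0,0],[0,0,0.08],[0,0,0.08],[0,0.02,0.06],[0,0.02,0.06]],"turn":[[0,0,0],[0,0,0],[0,0,0],[0,0,0],[0,0,0]],"grip":[0.3,0.3,0.3,0.3,0.3]}' && python3 -m creep '{"translation":[[0,0.02,0.06],[0,0.01,0.05],[0,0,0.04],[0,0,0],[0,0,0]],"turn":[[0,0,0],[0,0,0],[0,0,0],[0,0,0],[0,0,0]],"grip":[0.3,0.3,0.3,0.3,0.3]}'
```

```text
time_s: 28.48
tool_pos: [0.5971, 0.0346, 0.2165]
tool_rot: [180.0, -0.1, -177.8]
force: [-0.8, -0.6, -2.8]
grip_width: 0.047
grasp_force: 19.9
time_s: 29.1
tool_pos: [0.5967, 0.0353, 0.1945]
tool_rot: [180.0, 0.0, -178.0]
force: [0.6, -0.7, -1.0]
grip_width: 0.0472
grasp_force: 19.9
time_s: 29.72
tool_pos: [0.5968, 0.0381, 0.1828]
tool_rot: [180.0, 0.0, -178.0]
force: [-0.2, 0.9, 0.0]
grip_width: 0.047
grasp_force: 19.9
```

```bash
python3 -m creep '{"translation":[[0,0,0],[0,0,0],[0,0,0],[0,0,0],[0,0,0]],"turn":[[0,0,0],[0,0,0],[0,0,0],[0,0,0],[0,0,0]],"grip":[0.5,0.7,0.9,1,1]}' && python3 -m creep '{"translation":[[0,0,-0.2],[0,0,-0.4],[0,0,-0.5],[0.6,0,0],[0.6,0.4,0]],"turn":[[0,0,0],[0,0,0],[0,0,0],[0,0,0],[0,0,0]],"grip":[1,1,1,1,1]}' && python3 -m creep '{"translation":[[0.3,0.6,0],[0.1,0.5,0],[0,0,0],[0,0,0]],"turn":[[0,0,0],[0,0,0],[0,0,0],[0,0,0]],"grip":[1,1,1,1]}'; python3 - <<'E'
from m import *
P=merged()
for o in prongs(P):print(*o)
fs,W,k=cam("scene")
a=proj((.54,.08,.1),k).astype(int)
cv2.imwrite("pics/c6.png",cv2.resize(fs[a[1]-75:a[1]+75,a[0]-100:a[0]+100,::-1],None,fx=4,fy=4))
for w in("scene","top"):
    f,W,k=cam(w);H=cv2.cvtColor(f,cv2.COLOR_RGB2HSV);m=np.isfinite(W[...,0])&(H[...,1]>90)
    P=W[m];P=P[(abs(P[:,0]-.43)<.1)&(P[:,1]<.13)&(P[:,1]>-.2)&(P[:,2]>.012)&(P[:,2]<.07)]
    h=P[P[:,2]>.045];g=P[(P[:,2]<.042)&(P[:,2]>.029)]
    print(w,len(h),np.median(h,0),cv2.minAreaRect(h[:,:2].astype('f')*1000));print(len(g),np.median(g,0),cv2.minAreaRect(g[:,:2].astype('f')*1000))
E
```

```text
time_s: 30.35
tool_pos: [0.5968, 0.0376, 0.1826]
tool_rot: [-180.0, 0.0, -178.0]
force: [-0.1, -0.8, -0.4]
grip_width: 0.0793
grasp_force: 0.0
time_s: 30.98
tool_pos: [0.4997, 0.0639, 0.2724]
tool_rot: [-180.0, 0.2, -178.3]
force: [0.7, 1.0, 1.0]
grip_width: 0.0867
grasp_force: 0.0
time_s: 31.48
tool_pos: [0.4652, 0.1524, 0.2715]
tool_rot: [-180.0, 0.1, -178.0]
force: [0.3, -1.2, -0.0]
grip_width: 0.087
grasp_force: 0.0
415 [0.557 0.233 0.17 ] [0.669 0.289 0.22 ] 0.18240813646478704 y@.58,.66 [0.255 0.263]
935 [0.566 0.011 0.17 ] [0.67  0.068 0.221] 0.18057292370600223 y@.58,.66 [0.036 0.04 ]
scene 268 [ 0.43  -0.089  0.051] ((428.2021789550781, -86.81874084472656), (47.009071350097656, 80.2480239868164), 89.76555633544922)
241 [ 0.435 -0.009  0.036] ((440.83203125, -56.28028869628906), (268.9155578613281, 102.25078582763672), 74.48246765136719)
top 388 [ 0.426 -0.089  0.051] ((427.8963317871094, -88.71964263916016), (45.858219146728516, 76.42494201660156), 89.47370910644531)
335 [0.43  0.006 0.036] ((441.9755859375, -25.540489196777344), (189.70896911621094, 112.17330932617188), 67.7066650390625)
```

View pics/c6.png

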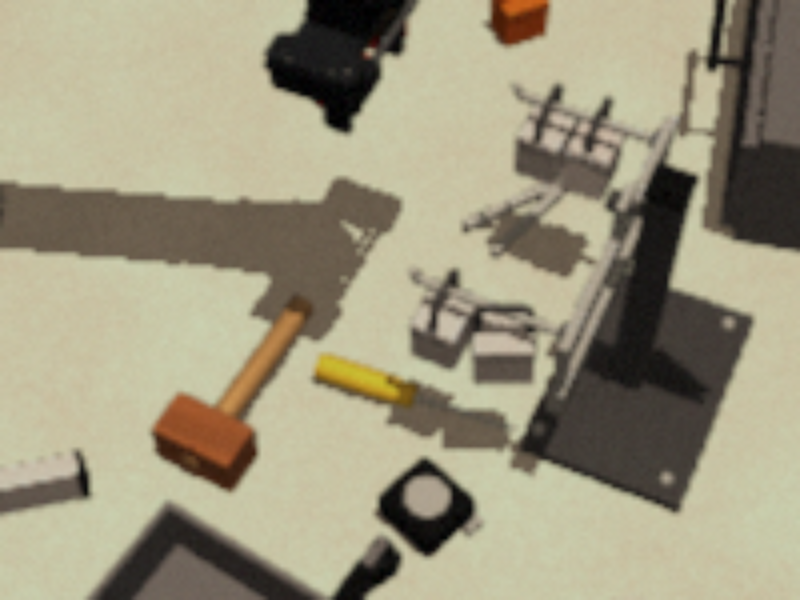

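All four caddies hang with the bar level, left at (540,150) and (590,165) and right at (440,330) and (505,355). The inner right one looks turned, so I'll check it again later. Next come the mallet and the case geometry.

```bash
python3 - <<'E'
from m import *
print(np.round(env.get_obs()["qpos"],1))
P=merged()
rx=lambda q:(len(q),q[:,:3].min(0),q[:,:3].max(0))
# near wall top, side walls
t=P[(P[:,2]>.066)&(P[:,2]<.075)&(P[:,1]<-.15)&(P[:,1]>-.47)&(P[:,0]>.4)&(P[:,0]<.6)]
nw=t[(t[:,0]<.46)&(t[:,1]<-.2)&(t[:,1]>-.4)];print("near",len(nw),np.polyfit(nw[:,1]+.3,nw[:,0],1),nw[:,0].min(),nw[:,0].max())
for s in(-.2,-.42):
    w=t[(abs(t[:,1]-s)<.03)&(t[:,0]>.46)&(t[:,0]<.58)];print("side",s,len(w),np.polyfit(w[:,0]-.52,w[:,1],1),w[:,1].min(),w[:,1].max())
fl=P[(P[:,0]>.4)&(P[:,0]<.62)&(P[:,1]<-.17)&(P[:,1]>-.45)&(P[:,2]<.012)&(P[:,2]>.003)&(P[:,3]<130)]
print("floor",len(fl),cv2.minAreaRect(fl[:,:2].astype('f')*1000))
for z in(.1,.15,.2,.24):
    l=P[(abs(P[:,2]-z)<.008)&(P[:,0]>.58)&(P[:,0]<.7)&(P[:,1]<-.22)&(P[:,1]>-.41)];print("lid",z,len(l),np.polyfit(l[:,1]+.3,l[:,0],1))
cc=near(P,(.644,.036),.04,.145,.165);print("inner right",cv2.minAreaRect(cc[:,:2].astype('f')*1000))
E
python3 go.py .43 -.045 .15 90; python3 go.py .43 -.045 .15 270
```

```text
[-33.6  -2.8  12.  101.4   0.6  81.3  70.1]
near 266 [0.105 0.435] 0.4187121784811406 0.44779067409445633
side -0.2 147 [-0.1  -0.18] -0.19093900072489492 -0.17074370198571562
side -0.42 185 [-0.109 -0.417] -0.42827916720714454 -0.4067896198223655
floor 4407 ((521.23095703125, -308.3525390625), (264.2586975097656, 203.0796356201172), 84.40097045898438)
lid 0.1 170 [0.102 0.62 ]
lid 0.15 204 [0.101 0.63 ]
lid 0.2 254 [0.112 0.64 ]
lid 0.24 441 [0.103 0.648]
inner right ((640.7300415039062, 37.083614349365234), (69.14059448242188, 39.70691680908203), 24.669742584228516)
t 31.82 pos [0.4649 0.1526 0.2706] rot [-180.    -0.  -178.1] F [-0.2  0.5 -1.1] w 0.0872 gf 0.0
turn [-0.    -0.     0.511]
[0.43, -0.045, 0.15] shift [-2.47  -0.436  1.507] rows>= 3.8
t 31.82 pos [0.4649 0.1526 0.2706] rot [-180.    -0.  -178.1] F [-0.2  0.5 -1.1] w 0.0872 gf 0.0
turn [ 0.    -0.    -0.489]
[0.43, -0.045, 0.15] shift [2.47  0.436 1.507] rows>= 3.8
```

```bash
python3 -m creep '{"translation":[[0,0,0],[0,0,0],[0,0,0],[0,0,0],[0,0,0]],"turn":[[0,0,0.051],[0,0,0.051],[0,0,0.051],[0,0,0.051],[0,0,0.051]],"grip":[1,1,1,1,1]}' && python3 -m creep '{"translation":[[0,0,0],[0,0,0],[0,0,0],[0,0,0],[0,0,0]],"turn":[[0,0,0.051],[0,0,0.051],[0,0,0.051],[0,0,0.051],[0,0,0.052]],"grip":[1,1,1,1,1]}' && python3 -m creep '{"translation":[[-0.5,-0.1,0.3],[-0.65,-0.1,0.3],[-0.65,-0.1,0.3],[-0.6,-0.13,0.3],[-0.07,0,0.3]],"turn":[[0,0,0],[0,0,0],[0,0,0],[0,0,0],[0,0,0]],"grip":[1,1,1,1,1]}' && python3 -m creep '{"translation":[[0,0,0],[0,0,0],[0,0,0]],"turn":[[0,0,0],[0,0,0],[0,0,0]],"grip":[1,1,1]}'; python3 go.py .4295 -.045 .009 90; python3 - <<'E'
from m import *
f,W,k=cam("top")
for p in((.43,-.045,.03),):print(proj(p,k))
cv2.imwrite("pics/c7.png",cv2.resize(f[120:280,190:400,::-1],None,fx=3.8,fy=3.75)[:600,:800])
E
```

```text
time_s: 32.45
tool_pos: [0.4648, 0.1529, 0.2705]
tool_rot: [-180.0, -0.0, 135.8]
force: [0.2, 0.1, 0.0]
grip_width: 0.0867
grasp_force: 0.0
time_s: 33.08
tool_pos: [0.4647, 0.153, 0.2705]
tool_rot: [-180.0, 0.0, 89.7]
force: [-0.5, 0.9, 1.0]
grip_width: 0.087
grasp_force: 0.0
time_s: 33.7
tool_pos: [0.4295, -0.0482, 0.1501]
tool_rot: [180.0, -0.0, 89.6]
force: [1.2, -0.1, 0.6]
grip_width: 0.0869
grasp_force: 0.0
time_s: 34.08
tool_pos: [0.4313, -0.0436, 0.1517]
tool_rot: [179.9, -0.0, 90.1]
force: [0.9, -0.0, 0.0]
grip_width: 0.0869
grasp_force: 0.0
t 34.08 pos [ 0.4313 -0.0436  0.1517] rot [179.9  -0.   90.1] F [ 0.9 -0.   0. ] w 0.0869 gf 0.0
turn [ 0.001 -0.     0.001]
[0.4295, -0.045, 0.009] shift [-0.017 -0.022  1.783] rows>= 2.3
[339.651 240.232]
```

View pics/c7.png

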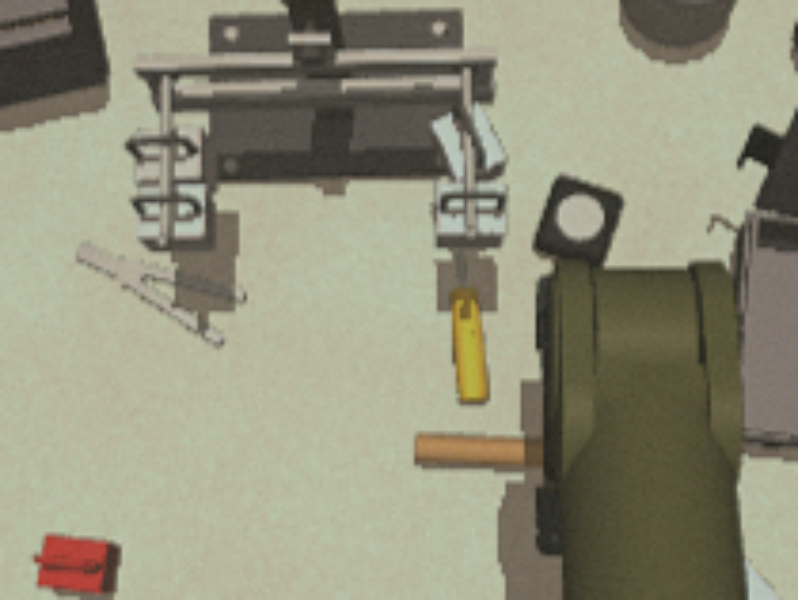

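The top view shows the inner right caddy turned about 60° but still hanging on the prong at (467,145). The mallet handle lies along y at (480,450). I now descend on it.

```bash
python3 -m creep '{"translation":[[-0.017,-0.022,0.5],[0,0,0.5],[0,0,0.35],[0,0,0.2],[0,0,0.2]],"turn":[[0,0,0],[0,0,0],[0,0,0],[0,0,0],[0,0,0]],"grip":[1,1,1,1,1]}' && python3 -m creep '{"translation":[[0,0,0],[0,0,0]],"turn":[[0,0,0],[0,0,0]],"grip":[1,1]}'; python3 go.py .4295 -.045 .009 90
```

```text
time_s: 34.75
tool_pos: [0.4291, -0.0452, 0.0104]
tool_rot: [180.0, -0.0, 90.1]
force: [0.2, 0.1, 0.1]
grip_width: 0.0869
grasp_force: 0.0
time_s: 35.0
tool_pos: [0.4294, -0.0455, 0.0114]
tool_rot: [179.9, -0.0, 90.0]
force: [0.1, 0.0, -1.2]
grip_width: 0.0871
grasp_force: 0.0
t 35.0 pos [ 0.4294 -0.0455  0.0114] rot [179.9  -0.   90. ] F [ 0.1  0.  -1.2] w 0.0871 gf 0.0
turn [ 0. -0.  0.]
[0.4295, -0.045, 0.009] shift [0.006 0.002 0.03 ] rows>= 0.0
```

```bash
python3 -m creep '{"translation":[[0,0,0.03],[0,0,0],[0,0,0],[0,0,0],[0,0,0]],"turn":[[0,0,0],[0,0,0],[0,0,0],[0,0,0],[0,0,0]],"grip":[1,0.7,0.5,0.1,0.1]}' 50 && python3 -m creep '{"translation":[[0,0,0],[0,0,0],[0,0,0],[0,0,0],[0,0,-0.2]],"turn":[[0,0,0],[0,0,0],[0,0,0],[0,0,0],[0,0,0]],"grip":[0.1,0.1,0.1,0.1,0.1]}' 50 && python3 -m creep '{"translation":[[0,0,-0.4],[0,0,-0.5],[0,0,-0.5],[0,0,-0.5],[0,0,0]],"turn":[[0,0,0],[0,0,0],[0,0,0],[0,0,0],[0,0,0.033]],"grip":[0.1,0.1,0.1,0.1,0.1]}'; python3 go.py .4994 -.3267 .17 84 .4994 -.3267 .016
```

```text
time_s: 35.62
tool_pos: [0.4286, -0.0457, 0.0082]
tool_rot: [180.0, -0.0, 90.0]
force: [0.3, 0.5, 1.0]
grip_width: 0.0547
grasp_force: 0.0
time_s: 36.25
tool_pos: [0.4268, -0.0457, 0.023]
tool_rot: [-179.8, 0.0, 90.0]
force: [0.1, -0.0, -2.8]
grip_width: 0.0229
grasp_force: 49.7
time_s: 36.88
tool_pos: [0.4305, -0.0457, 0.179]
tool_rot: [179.7, -0.1, 83.9]
force: [0.5, -0.1, -4.4]
grip_width: 0.0227
grasp_force: 49.7
t 36.88 pos [ 0.4305 -0.0457  0.179 ] rot [ 1.797e+02 -1.000e-01  8.390e+01] F [ 0.5 -0.1 -4.4] w 0.0227 gf 49.7
turn [ 0.002 -0.001 -0.   ]
[0.4994, -0.3267, 0.17] shift [-3.403  1.223  0.113] rows>= 4.6
[0.4994, -0.3267, 0.016] shift [ 0.    -0.     1.925] rows>= 2.5
```

```bash
python3 -m creep '{"translation":[[-0.5,0.2,0],[-0.65,0.25,0],[-0.65,0.25,0],[-0.65,0.25,0],[-0.6,0.2,0]],"turn":[[0,0,0],[0,0,0],[0,0,0],[0,0,0],[0,0,0]],"grip":[0.1,0.1,0.1,0.1,0.1]}' && python3 -m creep '{"translation":[[-0.35,0.08,0],[0,0,0],[0,0,0],[0,0,0]],"turn":[[0,0,0],[0,0,0],[0,0,0],[0,0,0]],"grip":[0.1,0.1,0.1,0.1]}'; python3 go.py .4994 -.3267 .08 84 .4994 -.3267 .016;python3 - <<'E'
from m import *
f,W,k=cam("scene");a=proj((.52,-.3,.1),k).astype(int)
cv2.imwrite("pics/c8.png",cv2.resize(f[a[1]-75:a[1]+75,a[0]-100:a[0]+100,::-1],None,fx=4,fy=4))
E
```

```text
time_s: 37.5
tool_pos: [0.4948, -0.2993, 0.1753]
tool_rot: [-179.9, -0.0, 84.1]
force: [-0.7, 0.2, -3.6]
grip_width: 0.0231
grasp_force: 49.7
time_s: 38.0
tool_pos: [0.4986, -0.3246, 0.1758]
tool_rot: [-180.0, -0.1, 84.2]
force: [-0.1, 0.6, -2.3]
grip_width: 0.023
grasp_force: 49.7
t 38.0 pos [ 0.4986 -0.3246  0.1758] rot [-1.80e+02 -1.00e-01  8.42e+01] F [-0.1  0.6 -2.3] w 0.023 gf 49.7
turn [-0.    -0.     0.001]
[0.4994, -0.3267, 0.08] shift [-0.025  0.012  1.198] rows>= 1.5
[0.4994, -0.3267, 0.016] shift [ 0.  -0.   0.8] rows>= 1.0
```

View pics/c8.png

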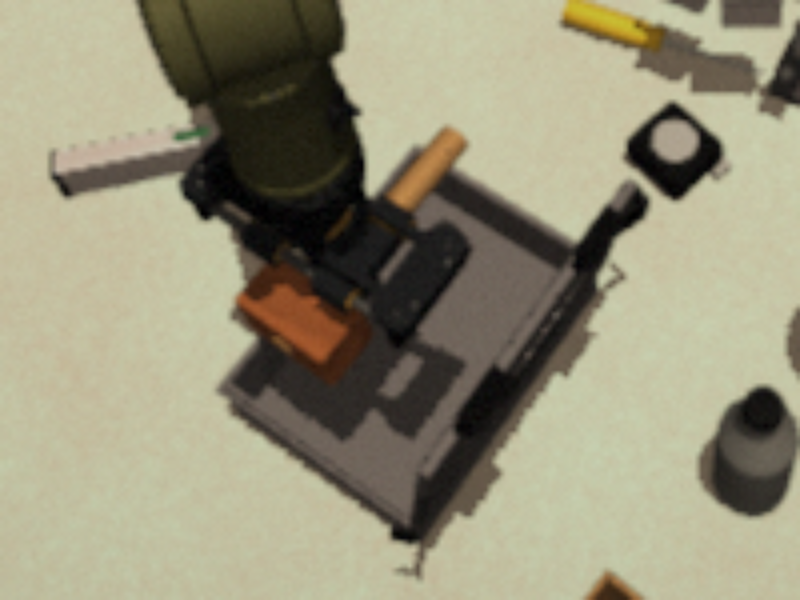

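The mallet is held level over the case, its head at (305,325) and its handle end at (450,140). I lower it.

```bash
python3 -m creep '{"translation":[[-0.025,0.01,0.4],[0,0,0.5],[0,0,0.4],[0,0,0.3],[0,0,0.2]],"turn":[[0,0,0],[0,0,0],[0,0,0],[0,0,0],[0,0,0]],"grip":[0.1,0.1,0.1,0.1,0.1]}' && python3 -m creep '{"translation":[[0,0,0.05],[0,0,0.03],[0,0,0],[0,0,0]],"turn":[[0,0,0],[0,0,0],[0,0,0],[0,0,0]],"grip":[0.1,0.1,0.1,0.1]}'; python3 go.py .4994 -.3267 .015 84
```

```text
time_s: 38.67
tool_pos: [0.4989, -0.3272, 0.0311]
tool_rot: [-180.0, -0.1, 84.2]
force: [-0.0, 0.4, -3.3]
grip_width: 0.023
grasp_force: 49.7
time_s: 39.17
tool_pos: [0.4994, -0.3288, 0.0265]
tool_rot: [179.9, 0.0, 84.1]
force: [-0.3, -0.3, -3.6]
grip_width: 0.0229
grasp_force: 49.7
t 39.17 pos [ 0.4994 -0.3288  0.0265] rot [179.9   0.   84.1] F [-0.3 -0.3 -3.6] w 0.0229 gf 49.7
turn [0. 0. 0.]
[0.4994, -0.3267, 0.015] shift [ 0.026 -0.003  0.144] rows>= 0.2
```

```bash
python3 -m creep '{"translation":[[0.02,0,0.05],[0,0,0.05],[0,0,0.03],[0,0,0],[0,0,0]],"turn":[[0,0,0],[0,0,0],[0,0,0],[0,0,0],[0,0,0]],"grip":[0.1,0.1,0.1,0.1,0.1]}' && python3 -m creep '{"translation":[[0,0,0],[0,0,0],[0,0,0],[0,0,0],[0,0,0]],"turn":[[0,0,0],[0,0,0],[0,0,0],[0,0,0],[0,0,0]],"grip":[0.4,0.5,0.6,0.6,0.6]}' && python3 -m creep '{"translation":[[0,0,-0.3],[0,0,-0.5],[0,0,-0.5],[0,0,-0.5],[0,0,-0.5]],"turn":[[0,0,0],[0,0,0],[0,0,0],[0,0,0],[0,0,0]],"grip":[0.6,0.6,0.6,0.3,0.1]}' && python3 -m creep '{"translation":[[-0.4,-0.2,-0.4],[-0.5,-0.2,-0.4],[-0.5,0,-0.4],[0,0,0],[0,0,0]],"turn":[[0,0,0],[0,0,0],[0,0,0],[0,0,0],[0,0,0]],"grip":[0,0,0,0,0]}'; python3 - <<'E'
from m import *
f,W,k=cam("scene");a=proj((.52,-.3,.1),k).astype(int)
cv2.imwrite("pics/c9.png",cv2.resize(f[a[1]-75:a[1]+75,a[0]-100:a[0]+100,::-1],None,fx=4,fy=4))
print(np.round(env.get_obs()["qpos"],1))
E
python3 go.py .71 -.3 .34 84
```

```text
time_s: 39.8
tool_pos: [0.4991, -0.327, 0.0154]
tool_rot: [180.0, 0.0, 84.1]
force: [-0.3, -0.2, -3.5]
grip_width: 0.0229
grasp_force: 49.7
time_s: 40.42
tool_pos: [0.4992, -0.3269, 0.0155]
tool_rot: [180.0, 0.0, 84.1]
force: [-0.1, -0.6, -0.9]
grip_width: 0.0515
grasp_force: 0.0
time_s: 41.05
tool_pos: [0.4989, -0.3269, 0.2008]
tool_rot: [180.0, -0.0, 84.1]
force: [0.8, 0.6, -0.3]
grip_width: 0.0397
grasp_force: 0.0
time_s: 41.68
tool_pos: [0.4559, -0.4341, 0.2945]
tool_rot: [-180.0, -0.1, 84.1]
force: [1.0, 0.2, -0.1]
grip_width: 0.0006
grasp_force: 0.0
[  6.8  17.7  44.2  81.1 -12.3  86.3  44.7]
t 41.73 pos [ 0.4562 -0.4333  0.294 ] rot [-1.799e+02 -1.000e-01  8.420e+01] F [ 0.  -0.1 -0.5] w 0.0005 gf 0.0
turn [-0.    -0.001  0.001]
[0.71, -0.3, 0.34] shift [ 1.989  2.981 -0.575] rows>= 4.7
```

View pics/c9.png

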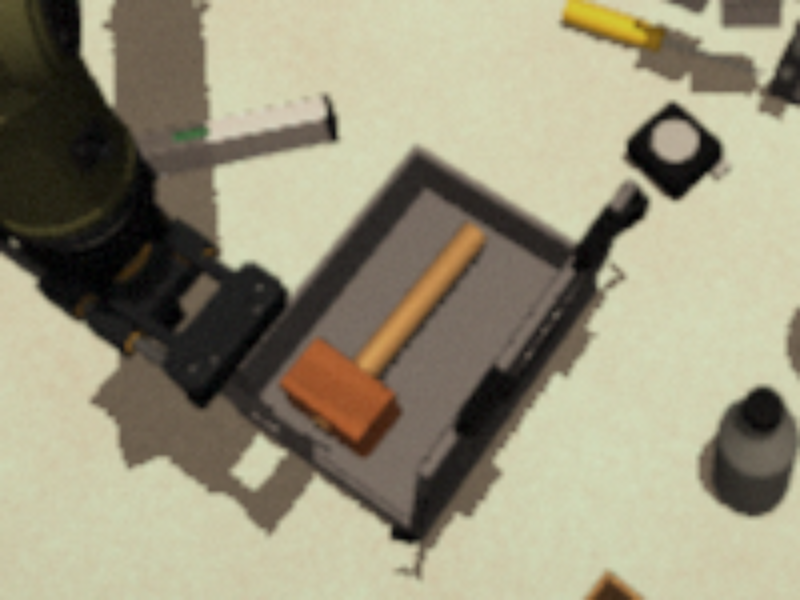

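The mallet lies in the case at (380,340). Now I go behind the lid.

```bash
python3 -m creep '{"translation":[[0,0,-0.58],[0.4,0.6,0],[0.4,0.6,0],[0.3,0.6,0],[0.2,0.6,0]],"turn":[[0,0,0],[0,0,0],[0,0,0],[0,0,0],[0,0,0]],"grip":[0,0,0,0,0]}' 20 && python3 -m creep '{"translation":[[0.2,0.5,0],[0,0.1,0],[0,0,0],[0,0,0]],"turn":[[0,0,0],[0,0,0],[0,0,0],[0,0,0]],"grip":[0,0,0,0]}'; python3 go.py .71 -.318 .34 84 .71 -.318 .212
```

```text
time_s: 42.35
tool_pos: [0.6601, -0.3471, 0.3407]
tool_rot: [-180.0, -0.2, 84.3]
force: [-0.2, -1.6, 0.5]
grip_width: 0.0006
grasp_force: 0.0
time_s: 42.85
tool_pos: [0.7055, -0.3412, 0.3423]
tool_rot: [-180.0, 0.0, 84.0]
force: [-0.0, -0.9, -0.2]
grip_width: 0.0006
grasp_force: 0.0
t 42.85 pos [ 0.7055 -0.3412  0.3423] rot [-180.    0.   84.] F [-0.  -0.9 -0.2] w 0.0006 gf 0.0
turn [-0.  0. -0.]
[0.71, -0.318, 0.34] shift [0.294 0.026 0.028] rows>= 0.4
[0.71, -0.318, 0.212] shift [ 0.  -0.   1.6] rows>= 2.1
```

```bash
python3 -m creep '{"translation":[[0.294,0.026,0.03],[0,0,0.5],[0,0,0.5],[0,0,0.4],[0,0,0.2]],"turn":[[0,0,0],[0,0,0],[0,0,0],[0,0,0],[0,0,0]],"grip":[0,0,0,0,0]}' && python3 -m creep '{"translation":[[0,0,0],[0,0,0],[0,-0.25,0],[0,-0.2,0],[0,-0.2,0]],"turn":[[0,0,0],[0,0,0],[0,0,0],[0,0,0],[0,0,0]],"grip":[0,0,0,0,0]}';  python3 go.py .581 -.3045 .219 84
```

```text
time_s: 43.48
tool_pos: [0.7097, -0.3172, 0.2102]
tool_rot: [-179.9, -0.1, 84.0]
force: [-0.2, 0.4, 0.9]
grip_width: 0.0003
grasp_force: 0.0
time_s: 44.1
tool_pos: [0.6604, -0.3127, 0.2139]
tool_rot: [179.7, 0.1, 84.1]
force: [3.9, -1.5, 3.8]
grip_width: 0.0001
grasp_force: 2.3
t 44.1 pos [ 0.6604 -0.3127  0.2139] rot [1.797e+02 1.000e-01 8.410e+01] F [ 3.9 -1.5  3.8] w 0.0001 gf 2.3
turn [0.002 0.    0.   ]
[0.581, -0.3045, 0.219] shift [-0.002 -0.998 -0.063] rows>= 1.3
```

```bash
python3 -m creep '{"translation":[[0,-0.2,-0.02],[0,-0.2,-0.02],[0,-0.2,-0.01],[0,-0.2,0],[0,-0.2,0]],"turn":[[0,0,0],[0,0,0],[0,0,0],[0,0,0],[0,0,0]],"grip":[0,0,0,0,0]}' && python3 -m creep '{"translation":[[0,-0.18,0.06],[0,-0.18,0.08],[0,-0.18,0.09],[0,-0.18,0.11],[0,0,0]],"turn":[[0,0,0],[0,0,0],[0,0,0],[0,0,0],[0,0,0]],"grip":[0,0,0,0,0]}';  python3 go.py .523 -.298 .192 84 .481 -.294 .142 .463 -.292 .08;python3 - <<'E'
from m import *
f,W,k=cam("scene");a=proj((.55,-.3,.15),k).astype(int)
cv2.imwrite("pics/c10.png",cv2.resize(f[a[1]-75:a[1]+75,a[0]-100:a[0]+100,::-1],None,fx=4,fy=4))
E
```

```text
time_s: 44.72
tool_pos: [0.5814, -0.3042, 0.2176]
tool_rot: [179.7, 0.1, 84.1]
force: [2.7, 1.1, -0.6]
grip_width: 0.0009
grasp_force: 1.1
time_s: 45.35
tool_pos: [0.5225, -0.2984, 0.1896]
tool_rot: [179.9, -0.0, 84.0]
force: [0.8, -0.7, 0.6]
grip_width: 0.0007
grasp_force: 0.0
t 45.35 pos [ 0.5225 -0.2984  0.1896] rot [179.9  -0.   84. ] F [ 0.8 -0.7  0.6] w 0.0007 gf 0.0
turn [ 0.001 -0.    -0.   ]
[0.523, -0.298, 0.192] shift [ 0.005  0.006 -0.03 ] rows>= 0.0
[0.481, -0.294, 0.142] shift [-0.005 -0.527  0.625] rows>= 1.0
[0.463, -0.292, 0.08] shift [ 0.001 -0.226  0.775] rows>= 1.0
```

View pics/c10.png

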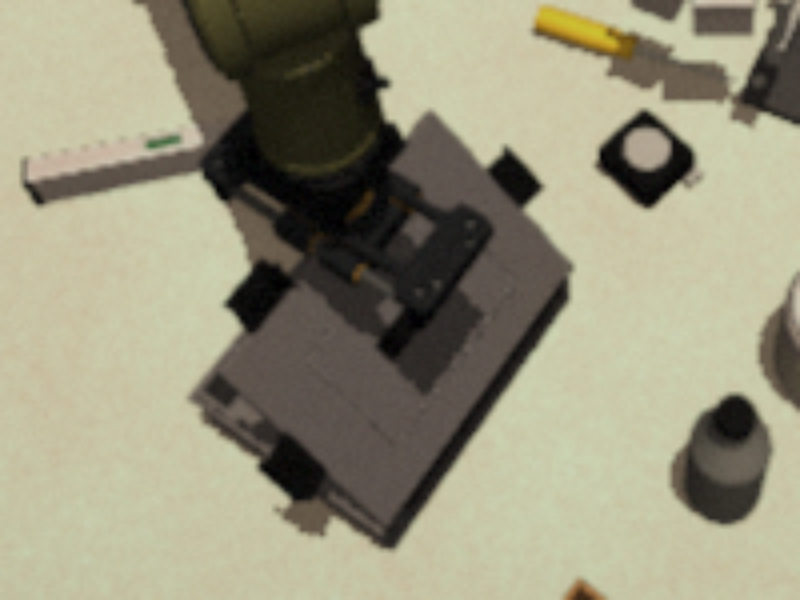

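The lid is following and already low, with its front tab at (260,295). I press it down.

```bash
python3 -m creep '{"translation":[[0,-0.13,0.15],[0,-0.13,0.15],[0,-0.13,0.15],[0,-0.13,0.18],[0,-0.06,0.2]],"turn":[[0,0,0],[0,0,0],[0,0,0],[0,0,0],[0,0,0]],"grip":[0,0,0,0,0]}' && python3 -m creep '{"translation":[[0,-0.06,0.2],[0,-0.05,0.2],[0,-0.05,0.15],[0,0,0.05],[0,0,0]],"turn":[[0,0,0],[0,0,0],[0,0,0],[0,0,0],[0,0,0]],"grip":[0,0,0,0,0]}'; python3 go.py .463 -.292 .08 84
```

```text
time_s: 46.02
tool_pos: [0.4764, -0.2932, 0.1217]
tool_rot: [180.0, 0.0, 84.1]
force: [-0.0, 0.3, 1.6]
grip_width: 0.0006
grasp_force: 0.6
time_s: 46.65
tool_pos: [0.4651, -0.2916, 0.0799]
tool_rot: [179.9, -0.3, 84.1]
force: [-14.2, 9.7, 47.4]
grip_width: 0.0006
grasp_force: 23.8
t 46.65 pos [ 0.4651 -0.2916  0.0799] rot [179.9  -0.3  84.1] F [-14.2   9.7  47.4] w 0.0006 gf 23.8
turn [ 0.001 -0.001  0.   ]
[0.463, -0.292, 0.08] shift [-0.008 -0.025 -0.001] rows>= 0.0
```

```bash
python3 -m creep '{"translation":[[0,0,-0.3],[0,0,-0.5],[0,0,-0.5],[0.3,-0.3,-0.5],[0.6,-0.2,0]],"turn":[[0,0,0],[0,0,0],[0,0,0],[0,0,0],[0,0,0]],"grip":[0,0,0,0,0]}' && python3 -m creep '{"translation":[[0.7,0,0],[0.7,0,0],[0.7,0,0],[0.7,0,0],[0,0,0]],"turn":[[0,0,0],[0,0,0],[0,0,0],[0,0,0],[0,0,0]],"grip":[0,0,0,0,0]}'; cat > tabs.py <<'E'
from m import *
C=np.array([.5225,-.2985]);ex=np.array([.9945,-.1035]);ey=np.array([.1035,.9945])
def show():
  for w in("scene","top"):
    f,W,k=cam(w);m=np.isfinite(W[...,0])&(W[...,2]>.06)&(W[...,2]<.11);P=W[m];q=np.c_[(P[:,:2]-C)@ex,(P[:,:2]-C)@ey,P[:,2],f[m].max(1)]
    q=q[(abs(q[:,0])<.14)&(abs(q[:,1])<.17)]
    L=q[(abs(q[:,0])<.07)&(abs(q[:,1])<.09)];print(w,"lid z",np.median(L[:,2]),np.polyfit(L[:,0],L[:,2],1))
    for n,s in(("front",(q[:,0]<-.097)),("left",q[:,1]>.125),("right",q[:,1]<-.125)):
        t=q[s&(q[:,2]>.072)]
        if n=="front":
            for nn,u in(("fl",t[t[:,1]>0]),("fr",t[t[:,1]<0])):print(nn,len(u),u[:,:3].min(0),u[:,:3].max(0),u[:,3].mean()) if len(u) else 0
        else:print(n,len(t),*((t[:,:3].min(0),t[:,:3].max(0),t[:,3].mean()) if len(t) else ()))
E
python3 - <<'E'
from tabs import *
show()
f,W,k=cam("scene");a=proj((.55,-.3,.1),k).astype(int)
cv2.imwrite("pics/c11.png",cv2.resize(f[a[1]-60:a[1]+60,a[0]-80:a[0]+80,::-1],None,fx=4,fy=4))
E
python3 go.py .45 -.1 .2 84
```

```text
time_s: 47.28
tool_pos: [0.4319, -0.2179, 0.2202]
tool_rot: [179.7, 0.1, 83.8]
force: [0.9, 1.1, -1.2]
grip_width: 0.0005
grasp_force: 0.0
time_s: 47.9
tool_pos: [0.4542, 0.0119, 0.2169]
tool_rot: [-179.9, -0.0, 84.6]
force: [0.7, -0.8, 0.0]
grip_width: 0.0007
grasp_force: 0.0
scene lid z 0.083184633576267 [0.006 0.083]
fl 68 [-0.111  0.044  0.079] [-0.098  0.089  0.094] 40.0
fr 74 [-0.112 -0.085  0.079] [-0.097 -0.043  0.093] 36.013513513513516
left 82 [-0.023  0.125  0.078] [0.022 0.145 0.094] 52.670731707317074
right 114 [-0.022 -0.146  0.073] [ 0.021 -0.125  0.094] 16.649122807017545
top lid z 0.08306695023113941 [0.009 0.083]
fl 98 [-0.116  0.043  0.073] [-0.097  0.085  0.096] 44.244897959183675
fr 105 [-0.116 -0.087  0.072] [-0.097 -0.044  0.096] 44.96190476190476
left 101 [-0.02   0.125  0.072] [0.023 0.146 0.092] 45.92079207920792
right 106 [-0.021 -0.143  0.077] [ 0.023 -0.125  0.094] 51.9811320754717
t 48.05 pos [0.4544 0.006  0.2173] rot [-180.    0.   84.] F [0.7 0.  0. ] w 0.0007 gf 0.0
turn [-0.  0.  0.]
[0.45, -0.1, 0.2] shift [-1.324  0.084  0.216] rows>= 1.7
```

View pics/c11.png

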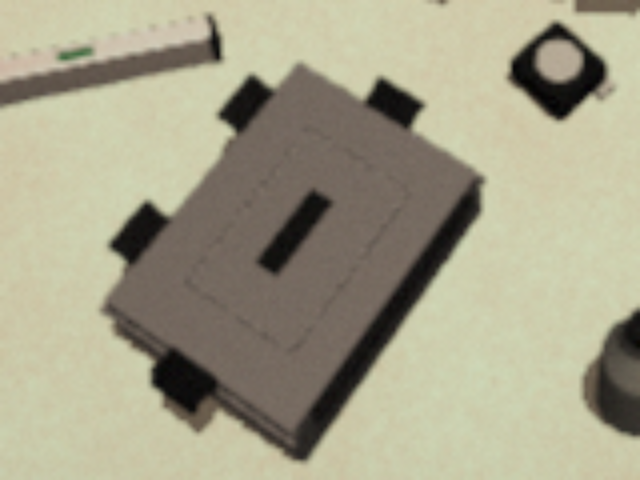

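The lid is shut, and the four tabs stick up at (245,100), (140,230), (395,103) and (185,378). The measured ends match the geometry. Now I press them.

```bash
python3 go.py .5368 -.1613 .12 84 .5368 -.1613 .078; python3 -m creep '{"translation":[[-0.3,0.15,0.2],[-0.6,0.3,0.3],[-0.6,0.4,0.4],[-0.46,0.37,0.3],[0,0,0]],"turn":[[0,0,0],[0,0,0],[0,0,0],[0,0,0],[0,0,0]],"grip":[0,0,0,0,0]}' && python3 -m creep '{"translation":[[0,0,0],[0,0,0]],"turn":[[0,0,0],[0,0,0]],"grip":[0,0]}'; python3 go.py .5368 -.1613 .12 84 .5368 -.1613 .078
```

```text
t 48.05 pos [0.4544 0.006  0.2173] rot [-180.    0.   84.] F [0.7 0.  0. ] w 0.0007 gf 0.0
turn [-0.  0.  0.]
[0.5368, -0.1613, 0.12] shift [-1.972  1.243  1.216] rows>= 3.4
[0.5368, -0.1613, 0.078] shift [ 0.    -0.     0.525] rows>= 0.7
time_s: 48.68
tool_pos: [0.5322, -0.1621, 0.1208]
tool_rot: [-179.7, 0.3, 83.6]
force: [-0.3, 0.1, 0.5]
grip_width: 0.0003
grasp_force: 0.0
time_s: 48.92
tool_pos: [0.5342, -0.1556, 0.1244]
tool_rot: [179.9, -0.1, 84.1]
force: [-1.0, 0.2, 0.0]
grip_width: 0.0004
grasp_force: 0.0
t 48.92 pos [ 0.5342 -0.1556  0.1244] rot [ 1.799e+02 -1.000e-01  8.410e+01] F [-1.   0.2  0. ] w 0.0004 gf 0.0
turn [ 0.    -0.     0.001]
[0.5368, -0.1613, 0.12] shift [-0.068  0.039  0.055] rows>= 0.1
[0.5368, -0.1613, 0.078] shift [ 0.    -0.     0.525] rows>= 0.7
```

```bash
python3 -m creep '{"translation":[[-0.068,0.04,0.05],[0,0,0.2],[0,0,0.12],[0,0,0.1],[0,0,0.1]],"turn":[[0,0,0],[0,0,0],[0,0,0],[0,0,0],[0,0,0]],"grip":[0,0,0,0,0]}' && python3 -m creep '{"translation":[[0,0,0],[0,0,0],[0,0,-0.3],[0,0,-0.3],[0,0,0]],"turn":[[0,0,0],[0,0,0],[0,0,0],[0,0,0],[0,0,0]],"grip":[0,0,0,0,0]}'; python3 go.py .4198 -.2225 .12 84 .4198 -.2225 .078
```

```text
time_s: 49.55
tool_pos: [0.5369, -0.1596, 0.0787]
tool_rot: [-179.9, -0.2, 84.2]
force: [-14.1, 8.4, 51.4]
grip_width: 0.0002
grasp_force: 26.5
time_s: 50.18
tool_pos: [0.538, -0.1624, 0.1272]
tool_rot: [179.8, -0.0, 84.1]
force: [1.0, -0.1, -0.0]
grip_width: 0.0005
grasp_force: 0.0
t 50.17 pos [ 0.538  -0.1624  0.1272] rot [179.8  -0.   84.1] F [ 1.  -0.1 -0. ] w 0.0005 gf 0.0
turn [ 0.001 -0.     0.   ]
[0.4198, -0.2225, 0.12] shift [-0.902 -1.391  0.09 ] rows>= 2.1
[0.4198, -0.2225, 0.078] shift [ 0.    -0.     0.525] rows>= 0.7
```

```bash
python3 -m creep '{"translation":[[-0.2,-0.4,0],[-0.3,-0.5,0],[-0.3,-0.4,0.05],[-0.1,-0.1,0.04],[0,0,0]],"turn":[[0,0,0],[0,0,0],[0,0,0],[0,0,0],[0,0,0]],"grip":[0,0,0,0,0]}' && python3 -m creep '{"translation":[[0,0,0],[0,0,0]],"turn":[[0,0,0],[0,0,0]],"grip":[0,0]}'; python3 go.py .4198 -.2225 .12 84 .4198 -.2225 .078
```

```text
time_s: 50.8
tool_pos: [0.4175, -0.222, 0.1179]
tool_rot: [-180.0, -0.0, 84.0]
force: [1.1, 0.7, 0.3]
grip_width: 0.0005
grasp_force: 0.0
time_s: 51.05
tool_pos: [0.4188, -0.2215, 0.1186]
tool_rot: [-180.0, 0.0, 84.2]
force: [0.4, 0.3, 0.6]
grip_width: 0.0005
grasp_force: 0.0
t 51.05 pos [ 0.4188 -0.2215  0.1186] rot [-180.     0.    84.2] F [0.4 0.3 0.6] w 0.0005 gf 0.0
turn [-0.     0.     0.001]
[0.4198, -0.2225, 0.12] shift [-0.011  0.014 -0.017] rows>= 0.0
[0.4198, -0.2225, 0.078] shift [ 0.    -0.     0.525] rows>= 0.7
```

```bash
python3 -m creep '{"translation":[[0,0,0.15],[0,0,0.12],[0,0,0.12],[0,0,0.1],[0,0,0]],"turn":[[0,0,0],[0,0,0],[0,0,0],[0,0,0],[0,0,0]],"grip":[0,0,0,0,0]}' && python3 -m creep '{"translation":[[0,0,0],[0,0,-0.3],[0,0,-0.3],[0,0,0],[0,0,0]],"turn":[[0,0,0],[0,0,0],[0,0,0],[0,0,0],[0,0,0]],"grip":[0,0,0,0,0]}'; python3 go.py .4064 -.3517 .12 84 .4064 -.3517 .079
```

```text
time_s: 51.68
tool_pos: [0.4157, -0.2218, 0.0795]
tool_rot: [-179.7, -0.1, 84.0]
force: [-7.9, 2.7, 13.9]
grip_width: 0.0006
grasp_force: 6.8
time_s: 52.3
tool_pos: [0.4174, -0.2219, 0.1265]
tool_rot: [-179.9, -0.0, 84.1]
force: [0.3, 0.4, -0.8]
grip_width: 0.0006
grasp_force: 0.0
t 52.3 pos [ 0.4174 -0.2219  0.1265] rot [-179.9   -0.    84.1] F [ 0.3  0.4 -0.8] w 0.0006 gf 0.0
turn [-0. -0.  0.]
[0.4064, -0.3517, 0.12] shift [-1.628  0.033  0.081] rows>= 2.1
[0.4064, -0.3517, 0.079] shift [ 0.    -0.     0.512] rows>= 0.7
```

```bash
python3 -m creep '{"translation":[[-0.4,0.01,0],[-0.5,0.01,0],[-0.5,0.01,0],[-0.228,0,0],[0,0,0]],"turn":[[0,0,0],[0,0,0],[0,0,0],[0,0,0],[0,0,0]],"grip":[0,0,0,0,0]}' && python3 -m creep '{"translation":[[0,0,0],[0,0,0.2],[0,0,0.2],[0,0,0.12],[0,0,0.1]],"turn":[[0,0,0],[0,0,0],[0,0,0],[0,0,0],[0,0,0]],"grip":[0,0,0,0,0]}' && python3 -m creep '{"translation":[[0,0,0],[0,0,0]],"turn":[[0,0,0],[0,0,0]],"grip":[0,0]}'; python3 go.py .4064 -.3517 .12 84 .4064 -.3517 .079
```

```text
time_s: 52.92
tool_pos: [0.4054, -0.353, 0.1261]
tool_rot: [-179.8, 0.0, 83.9]
force: [-0.7, 0.6, 0.2]
grip_width: 0.0007
grasp_force: 0.0
time_s: 53.55
tool_pos: [0.4047, -0.3512, 0.0784]
tool_rot: [-179.7, -0.2, 84.1]
force: [-17.1, 12.7, 59.0]
grip_width: 0.0005
grasp_force: 29.4
time_s: 53.8
tool_pos: [0.4046, -0.351, 0.0793]
tool_rot: [-179.8, -0.3, 84.0]
force: [-10.4, 6.8, 24.8]
grip_width: 0.0007
grasp_force: 12.1
t 53.8 pos [ 0.4046 -0.351   0.0793] rot [-179.8   -0.3   84. ] F [-10.4   6.8  24.8] w 0.0007 gf 12.1
turn [-0.001 -0.001  0.   ]
[0.4064, -0.3517, 0.12] shift [-0.006  0.023 -0.509] rows>= 0.7
[0.4064, -0.3517, 0.079] shift [ 0.    -0.     0.512] rows>= 0.7
```

```bash
python3 -m creep '{"translation":[[0,0,-0.3],[0,0,-0.3],[-0.3,0.35,0],[-0.4,0.5,0],[-0.31,0.44,0]],"turn":[[0,0,0],[0,0,0],[0,0,0],[0,0,0],[0,0,0]],"grip":[0,0,0,0,0]}' && python3 -m creep '{"translation":[[0,0,0],[0,0,0],[0,0,0]],"turn":[[0,0,0],[0,0,0],[0,0,0]],"grip":[0,0,0]}'; python3 go.py .5082 -.4357 .12 84 .5082 -.4357 .079
```

```text
time_s: 54.42
tool_pos: [0.5024, -0.4435, 0.1247]
tool_rot: [-180.0, -0.0, 84.1]
force: [0.6, -0.9, 0.8]
grip_width: 0.0003
grasp_force: 0.0
time_s: 54.8
tool_pos: [0.5003, -0.4423, 0.1258]
tool_rot: [180.0, -0.1, 84.0]
force: [0.1, -0.6, 0.9]
grip_width: 0.0007
grasp_force: 0.0
t 54.8 pos [ 0.5003 -0.4423  0.1258] rot [ 1.8e+02 -1.0e-01  8.4e+01] F [ 0.1 -0.6  0.9] w 0.0007 gf 0.0
turn [ 0. -0.  0.]
[0.5082, -0.4357, 0.12] shift [0.092 0.089 0.073] rows>= 0.2
[0.5082, -0.4357, 0.079] shift [ 0.    -0.     0.512] rows>= 0.7
```

```bash
python3 -m creep '{"translation":[[0.09,0.09,0.07],[0,0,0.2],[0,0,0.12],[0,0,0.1],[0,0,0.1]],"turn":[[0,0,0],[0,0,0],[0,0,0],[0,0,0],[0,0,0]],"grip":[0,0,0,0,0]}' && python3 -m creep '{"translation":[[0,0,0],[0,0,-0.3],[0,0,-0.5],[0,-0.3,-0.5],[0.4,-0.5,0]],"turn":[[0,0,0],[0,0,0],[0,0,0],[0,0,0],[0,0,0]],"grip":[0,0,0,0,0]}' && python3 -m creep '{"translation":[[0.6,-0.3,0],[0.65,0,0],[0.65,0,0],[0.65,0,0],[0.65,0,0]],"turn":[[0,0,0],[0,0,0],[0,0,0],[0,0,0],[0,0,0]],"grip":[0,0,0,0,0]}' && python3 -m creep '{"translation":[[0.65,0,0],[0.65,0,0],[0,0,0]],"turn":[[0,0,0],[0,0,0],[0,0,0]],"grip":[0,0,0]}'; python3 - <<'E'
from tabs import *
show()
f,W,k=cam("scene");a=proj((.52,-.1,.1),k).astype(int)
cv2.imwrite("pics/c12.png",cv2.resize(f[a[1]-110:a[1]+90,a[0]-100:a[0]+110,::-1],None,fx=3,fy=3))
E
python3 go.py .42 -.2225 .12 84
```

```text
time_s: 55.42
tool_pos: [0.5082, -0.439, 0.0796]
tool_rot: [180.0, 0.2, 84.0]
force: [-3.0, -2.2, 16.5]
grip_width: 0.0005
grasp_force: 9.7
time_s: 56.05
tool_pos: [0.4488, -0.4022, 0.1861]
tool_rot: [179.7, 0.4, 83.9]
force: [-0.1, 0.6, 1.6]
grip_width: 0.0002
grasp_force: 0.0
time_s: 56.68
tool_pos: [0.4511, -0.1395, 0.1827]
tool_rot: [179.9, -0.0, 84.0]
force: [1.5, -0.6, -0.0]
grip_width: 0.0003
grasp_force: 0.0
time_s: 57.05
tool_pos: [0.462, -0.0334, 0.1823]
tool_rot: [-180.0, -0.1, 84.5]
force: [-1.5, -1.5, -0.1]
grip_width: 0.0004
grasp_force: 0.0
scene lid z 0.083254596765694 [0.005 0.083]
fl 62 [-0.117  0.043  0.072] [-0.097  0.088  0.086] 39.17741935483871
fr 75 [-0.115 -0.085  0.076] [-0.097 -0.042  0.086] 37.653333333333336
left 74 [-0.022  0.125  0.074] [0.022 0.145 0.085] 48.486486486486484
right 99 [-0.022 -0.143  0.073] [ 0.022 -0.125  0.085] 23.434343434343436
top lid z 0.08321224338691047 [0.009 0.083]
fl 79 [-0.113  0.042  0.076] [-0.097  0.085  0.087] 52.31645569620253
fr 84 [-0.113 -0.088  0.073] [-0.097 -0.046  0.087] 50.654761904761905
left 6 [0.012 0.125 0.077] [0.022 0.129 0.084] 49.5
right 101 [-0.021 -0.147  0.075] [ 0.023 -0.125  0.086] 56.603960396039604
t 57.2 pos [ 0.4618 -0.0388  0.1825] rot [-180.    0.   84.] F [-0.4 -0.3 -0.8] w 0.0003 gf 0.0
turn [-0.  0. -0.]
[0.42, -0.2225, 0.12] shift [-2.338 -0.28   0.782] rows>= 3.2
```

View pics/c12.png

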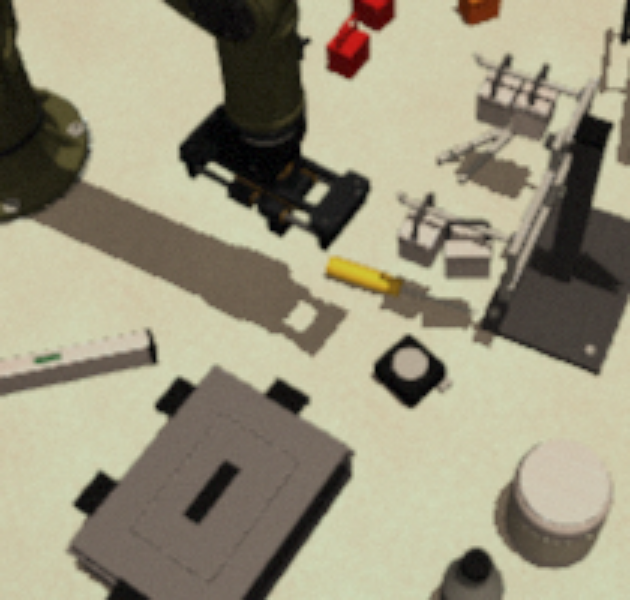

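```bash
python3 - <<'E'
from tabs import *
f,W,k=cam("scene");Q=[];
for _ in range(4):
    f,W,k=cam("scene");m=np.isfinite(W[...,0]);Q.append(W[m])
P=np.vstack(Q);q=np.c_[(P[:,:2]-C)@ex,(P[:,:2]-C)@ey,P[:,2]];q=q[(q[:,2]>.07)&(q[:,2]<.1)]
b=lambda a,c,d,e:q[(q[:,0]>a)&(q[:,0]<c)&(q[:,1]>d)&(q[:,1]<e)]
for n,t,r,i in(("fl",b(-.113,-.096,.047,.083),b(-.085,-.07,.047,.083),0),("fr",b(-.113,-.096,-.083,-.047),b(-.085,-.07,-.083,-.047),0),("l",b(-.018,.018,.126,.143),b(-.018,.018,.1,.115),1),("r",b(-.018,.018,-.143,-.126),b(-.018,.018,-.115,-.1),1)):
    print(n,len(t),np.median(t[:,2]),"lid",np.median(r[:,2]),"slope out",np.polyfit(abs(t[:,i]),t[:,2],1)[0])
for n,c in(("Lin",(.638,.261)),("Lout",(.592,.259)),("Rin",(.644,.038)),("Rout",(.597,.038))):
    z=near(P,c,.016,.165,.19)[:,2];h=near(P,c,.025,.205,.225);print(n,len(z),np.median(z),h[:,2].max())
E
python3 go.py .4198 -.2225 .12 84 .4198 -.2225 .078
```

```text
fl 211 0.08093090638061193 lid 0.08072666455904202 slope out 0.03718963497379195
fr 246 0.08093071938627922 lid 0.08176786376257311 slope out -0.028501673815304107
l 212 0.08053715793451759 lid 0.08125452533021746 slope out 0.03663161472105341
r 296 0.08104894485417609 lid 0.0816835168876987 slope out -0.046768303837650356
Lin 152 0.18037760720537677 0.2195747453156311
Lout 148 0.17985329589872423 0.21882982455418334
Rin 256 0.17978410082457646 0.21958817518694068
Rout 185 0.17945803767291596 0.22008434107069474
t 57.45 pos [ 0.4619 -0.0387  0.1827] rot [180.   -0.   83.9] F [-0.2 -0.1 -0.1] w 0.0004 gf 0.0
turn [ 0. -0. -0.]
[0.4198, -0.2225, 0.12] shift [-2.34  -0.283  0.783] rows>= 3.2
[0.4198, -0.2225, 0.078] shift [ 0.    -0.     0.525] rows>= 0.7
```

All four caddies hang at the right height. The tabs look flush, but fl got the lightest press, so I press it once more to be sure.

```bash
python3 -m creep '{"translation":[[-0.5,-0.05,0.1],[-0.6,-0.07,0.2],[-0.6,-0.08,0.2],[-0.6,-0.08,0.28],[-0.04,0,0]],"turn":[[0,0,0],[0,0,0],[0,0,0],[0,0,0],[0,0,0]],"grip":[0,0,0,0,0]}' && python3 -m creep '{"translation":[[0,0,0],[0,0,0]],"turn":[[0,0,0],[0,0,0]],"grip":[0,0]}'; python3 go.py .4198 -.2225 .12 84 .4198 -.2225 .078
```

```text
time_s: 58.08
tool_pos: [0.4175, -0.2253, 0.1191]
tool_rot: [-179.8, 0.1, 83.6]
force: [0.5, 0.3, -0.6]
grip_width: 0.0002
grasp_force: 0.0
time_s: 58.32
tool_pos: [0.4213, -0.2203, 0.1207]
tool_rot: [179.9, -0.0, 84.2]
force: [-0.0, 0.1, 0.5]
grip_width: 0.0007
grasp_force: 0.0
t 58.33 pos [ 0.4213 -0.2203  0.1207] rot [179.9  -0.   84.2] F [-0.   0.1  0.5] w 0.0007 gf 0.0
turn [ 0.    -0.     0.001]
[0.4198, -0.2225, 0.12] shift [-0.029 -0.015  0.009] rows>= 0.0
[0.4198, -0.2225, 0.078] shift [ 0.    -0.     0.525] rows>= 0.7
```

```bash
python3 -m creep '{"translation":[[-0.02,-0.01,0.2],[0,0,0.15],[0,0,0.1],[0,0,0.1],[0,0,0]],"turn":[[0,0,0],[0,0,0],[0,0,0],[0,0,0],[0,0,0]],"grip":[0,0,0,0,0]}' && python3 -m creep '{"translation":[[0,0,0],[0,0,-0.3],[0,0,-0.5],[0.5,0,-0.5],[0.6,0,0]],"turn":[[0,0,0],[0,0,0],[0,0,0],[0,0,0],[0,0,0]],"grip":[0,0,0,0,0]}' && python3 -m creep '{"translation":[[0.6,0,0],[0,0,0],[0,0,0],[0,0,0],[0,0,0]],"turn":[[0,0,0],[0,0,0],[0,0,0],[0,0,0],[0,0,0]],"grip":[0,0,0,0,0]}' && python3 - <<'E'
from m import *
for o in prongs(merged()):print(*o)
print(env.sign_off())
E
```

```text
time_s: 58.95
tool_pos: [0.4191, -0.2228, 0.079]
tool_rot: [-179.8, -0.2, 84.1]
force: [-11.9, 6.1, 31.5]
grip_width: 0.0006
grasp_force: 16.2
time_s: 59.58
tool_pos: [0.4309, -0.1356, 0.1834]
tool_rot: [179.6, -0.1, 83.9]
force: [0.9, 1.3, -0.4]
grip_width: 0.0004
grasp_force: 0.0
time_s: 60.2
tool_pos: [0.4333, -0.0887, 0.1802]
tool_rot: [-180.0, -0.0, 84.0]
force: [-0.1, 0.6, 0.4]
grip_width: 0.0003
grasp_force: 0.0
944 [0.556 0.233 0.17 ] [0.67  0.289 0.22 ] 0.1810760367836778 y@.58,.66 [0.256 0.261]
942 [0.566 0.012 0.17 ] [0.67  0.068 0.219] 0.18078586865095353 y@.58,.66 [0.035 0.04 ]
the job is handed in; nothing more can be done
None
```

I handed the job in at about 60 s: all four caddies hang two per side with the bar level, the mallet is in the case, the lid is shut and the four tabs measure flush; the inner right caddy hangs turned about 60° on its prong, and I left it so.

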